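# Jack up the edge of a stone crate and hold it

### The job

A colleague wants to slip a packing strip under the skid of the heavy stone crate. With the wooden scraper in the gripper, sweep the three loose chips off the steel bearing plate onto the desk, lay the scraper down on the bare desk, then carry the toe jack over by its upright block, stand it flat on the plate with its saddle centred under the stud of the crate's lifting tongue, and let go of it. Then press the jack's handle all the way down so that the saddle lifts the crate's edge, and finish while still holding the handle down; never touch the crate with the robot or shove it along, and leave the other things on the desk where they are.

Things in the scene. Friction and masses are not known exactly. Their poses are not given: they have to be found in the camera images.
- crate: Open plywood crate of stones, 200 (its x) x 280 (y) x 95 mm, stones to 125 mm high; loose, 4 to 6 kg, on two 30 mm high skids along y. Origin: centre of its underside; z up. From the middle of its -x wall a steel tongue, 56 mm wide, juts out along -x at 51 to 57 mm height, its round nose ending at x = -163; a round stud on it marks the lift point. +x is the way the jack must face.
- lift_point (a point): Centre of the flat bottom of a round cup (36 mm inside, 45 outside, 6 deep, open downward) under the tongue, straight below the stud; at x = -135, y = 0, z = 51 mm of the crate. Cup rim 45 mm above the desk. It rises about 15 mm when the jack handle is fully down.
- plate: Steel bearing plate fixed flat on the desk under the tongue, 200 (its x) by 110 (its y) by 4 mm. Origin: centre of its underside; +z up, its x axis is parallel to the crate's x. The lift point is above plate x = +70 mm, y = 0.
- jack: Loose toe jack, 0.7 kg. Origin: on the base's underside, below the column; z up, +x towards the saddle. Base x -105 to +95, 70 wide, 8 mm thick. On the column a carrying block, 52 (x) x 40 (y) mm about x = -2, y = 0, z 94 to 120: pinch it across y; the column below has the same 40 mm width down to z = 65. Toe and saddle in front; handle at the rear, sloping up to x = -145, z = 125.
- saddle (a point): Top centre of the jack's saddle, a tapered steel head 18 mm across on top, 25 at its foot, on the flat toe; at x = 75, y = 0, z = 35 mm of the jack while the handle is up, so 6 mm below the cup's rim when the jack stands on the plate. Rises straight up 45 mm per rad of handle, 27 mm in all; meets the cup after 12 mm.
- jack_handle (a joint): Jack handle: 0 rad = up (a spring returns it), 0.60 = fully down on its stop. Pivot along the jack's y at x = -17, z = 60 mm of the jack. At 0 the handle slopes 0.45 rad up to the rear, at 0.60 it slopes 0.15 rad down. Takes about 2 N at the pad before the saddle meets the crate, 11 to 17 N at the bottom; rises again when let go.
- handle_pad (a point): Middle of the upper face of the rubber pad at the rear end of the handle (pad 60 mm long, 24 mm wide across the jack's y, 18 mm thick), 115 mm along the handle from its pivot and 9 mm above its centre line. Press here.
- scraper: Loose wooden scraper lying flat, a straight lath 162 mm long (its y), 16 mm wide (x), 9 mm high. Origin: centre of its underside, +z up. Pinch it across its width; near one end leaves the rest free to sweep with.
- chip_a: Loose brown sherd chip on the plate, 27x37x11 mm. Origin: centre of its underside.
- chip_b: Loose ochre stone chip on the plate, 27x26x14 mm. Origin: centre of its underside.
- chip_c: Loose ochre stone chip on the plate, 22x27x12 mm. Origin: centre of its underside.
- mug: Bystander: coffee mug, 88 mm wide and high. Origin: centre of its underside.
- tape_roll: Bystander: roll of tape lying flat, 119 mm across, 25 mm high. Origin: centre of its underside.
- trowel: Bystander: pointing trowel with wooden handle, 281 mm long (its y), 68 mm wide, 38 mm high, along the desk's front edge. Origin: centre of its underside.
- film_can: Bystander: white film canister, 34 mm across, 51 mm high. Origin: centre of its underside.
- film_can_b: Bystander: black film canister, 34 mm across, 51 mm high. Origin: centre of its underside.
- scale: Bystander: black and white photo scale bar lying flat, 105 mm long, 20 mm wide, 9 mm high. Origin: centre of its underside.
Mind the look-alikes: they are no part of the job. Of the things that look like the plate, the smaller one is meant.

How it is judged:
On the way, in this order (a step that is already met when the one before it is completed fails the run):
1. the scraper is in the gripper while chips still lie on the plate (contact force between the fingers and scraper above 0.5 N and not ((y of chip_a in the frame of plate above 0.058 m or y of chip_a in the frame of plate below -0.058 m or x of chip_a in the frame of plate below -0.103 m or x of chip_a in the frame of plate above 0.103 m) and (y of chip_b in the frame of plate above 0.058 m or y of chip_b in the frame of plate below -0.058 m or x of chip_b in the frame of plate below -0.103 m or x of chip_b in the frame of plate above 0.103 m) and (y of chip_c in the frame of plate above 0.058 m or y of chip_c in the frame of plate below -0.058 m or x of chip_c in the frame of plate below -0.103 m or x of chip_c in the frame of plate above 0.103 m))), for 0.1 s.
2. all three chips are off the plate and on the desk, the scraper still in the gripper ((y of chip_a in the frame of plate above 0.058 m or y of chip_a in the frame of plate below -0.058 m or x of chip_a in the frame of plate below -0.103 m or x of chip_a in the frame of plate above 0.103 m) and (y of chip_b in the frame of plate above 0.058 m or y of chip_b in the frame of plate below -0.058 m or x of chip_b in the frame of plate below -0.103 m or x of chip_b in the frame of plate above 0.103 m) and (y of chip_c in the frame of plate above 0.058 m or y of chip_c in the frame of plate below -0.058 m or x of chip_c in the frame of plate below -0.103 m or x of chip_c in the frame of plate above 0.103 m) and height (world z) of each of chip_a, chip_b, chip_c above -0.02 m and contact force between the fingers and scraper above 0.5 N), for 0.1 s.
3. the jack stands flat on the plate, let go, its saddle under the lift point and its handle still up (horizontal distance between saddle and lift_point below 0.01 m and angle between jack's own z axis and vertical below 0.06 rad and contact force between jack and plate above 2 N and value of joint jack_handle below 0.1 rad and contact force between the fingers and jack below 0.1 N and height (world z) of lift_point below 0.054 m), for 0.2 s.
At the end, for the whole second after the job is handed in: The gripper holds the handle down (past 0.5 of 0.6 rad, over 2 N); the saddle, within 10 mm of the lift point, carries the crate edge at least 7 mm up; the jack stands flat on the plate; the chips lie on the desk off the plate, the scraper on the desk clear of plate and jack (value of joint jack_handle above 0.5 rad and contact force between the fingers and jack above 2 N and height (world z) of lift_point above 0.058 m and contact force between jack and crate above 4 N and linear speed of crate below 0.02 m/s and horizontal distance between saddle and lift_point below 0.01 m and angle between jack's own z axis and vertical below 0.06 rad and contact force between jack and plate above 2 N and (y of chip_a in the frame of plate above 0.058 m or y of chip_a in the frame of plate below -0.058 m or x of chip_a in the frame of plate below -0.103 m or x of chip_a in the frame of plate above 0.103 m) and (y of chip_b in the frame of plate above 0.058 m or y of chip_b in the frame of plate below -0.058 m or x of chip_b in the frame of plate below -0.103 m or x of chip_b in the frame of plate above 0.103 m) and (y of chip_c in the frame of plate above 0.058 m or y of chip_c in the frame of plate below -0.058 m or x of chip_c in the frame of plate below -0.103 m or x of chip_c in the frame of plate above 0.103 m) and height (world z) of each of chip_a, chip_b, chip_c, scraper above -0.02 m and height (world z) of scraper below 0.02 m and contact force between scraper and plate below 0.02 N and contact force between scraper and jack below 0.02 N and contact force between the fingers and scraper below 0.02 N); the arm keeps its last pose, push and grip.
It fails at once if the robot touches the crate (contact force between any of the fingers, the arm and crate above 2 N).
It fails at once if the crate is shoved more than 3 cm (distance of crate from where it was at the start of the episode above 0.03 m).
It fails at once if one of the bystanders is moved more than 3 cm (distance of any of mug, tape_roll, trowel, film_can, film_can_b, scale from where it was at the start of the episode above 0.03 m).
It also fails if it takes over 72 s, if anything falls off the work surface, if the arm or the gripper's body presses on something with over 40 N, if the wrist force passes 120 N, or if a joint passes its speed limit or range.

### The arm

A 6-joint arm with a two-finger parallel gripper is mounted at the origin on a cart in front of the work surface, level with it; the furniture and walls round the work are solid. World frame = base frame: x ahead of the robot, y to its left, z up, the work surface at z = 0. Lengths are in m, angles in rad, forces in N, time in s.
With the tool pointing down it reaches from about 0.425 to 1.125 m from the base axis. Payload 14.9 kg.
Tool frame: the origin (TCP) lies midway between the tips of the shut fingers; the grasp point (between the pads) lies 19 mm behind it; x points along the fingers, y is the direction in which the jaws open and shut, and the axes are right-handed (so a half turn about x gives the same grasp; the last joint's range is limited). The gripper opens to 91 mm and grips with 3 to 60 N. Pads are 32 mm wide; open, the fingers measure 118 mm over their backs; the gripper's body (76 mm by 178 mm) begins 60 mm behind the grasp point.
Start: joints at [-1.239, 0.379, 1.734, -0, 1.028, -0.033], TCP at [0.25, -0.654, 0.214] pointing down, gripper open.
Joint ranges: [-2.77, 2.77], [-0.74, 2.19], [0, 2.66], [-1.06, 4.2], [0.31, 2.87], [-3.08, 3.08]. Speed limits (rad/s): [1.89, 1.89, 2.39, 3.14, 3.14, 3.14].

### API

Orientations are given as a unit quaternion [w, x, y, z].
In Python, from bench import monitor, imaging, order gives the robot as it stands.
- The arm moves only by the tool arm_command, never from a script. Its argument "deltas" is a list of rows, each an object with "slide": the shift along the tool's x, y, z in mm, a list of three; "twist": the turn, a rotation vector about the tool's x, y, z in rad, a list of three; "grip": the opening in per cent of the stroke, from 0 (shut) to 100 (fully open). In form: [{"slide": [tx, ty, tz], "twist": [wx, wy, wz], "grip": grip}, ...]. A call has 1 to 20 rows; each row shifts and turns the commanded pose from where the row before left it, along the tool's axes as they then stand; what a row does not reach is not made up. A row lasts 1/10 s, in which the tool goes at most 50 mm and 8.59 degrees, less where a joint would pass 70% of its speed; a pose out of reach is approached as far as the arm can. A call is refused whole if a number of a shift passes 50 or a number of a turn 0.15, either way. A call with a gripper value outside its range is refused whole. The fingers move at their own pace and stop on an object; "force" is the grip in N (left out, the last holds). Time passes only in rows, so rows that do not move let the fingers close. It gives the time, the measured TCP pose, the force and the opening at its end, in the units of the state.
- monitor.observe(): the state, without advancing time (a new reading comes with each control period).
- imaging.get_image(name): name is "scene" or "top"; returns the picture (384x512x3 uint8, red, green, blue); there is no depth.
- imaging.calibration(name): a dict with "intrinsics" (3x3 intrinsics, pixels), "rvec" (rotation vector, rad) and "tvec" (3), from world to camera coordinates, as OpenCV has them. Camera axes: x right, y down, z forward; pixel columns grow to the right and rows downward; lengths in m; the calibration is good to about 2 mm. A picture is of the moment at which its call begins. calibration takes no time and is no camera call.
- order.finish_job(): hands the job in, once; it reports no verdict.
The state is a dict: "t": time; "joints": joint angles; "dq": joint speeds; "effort": joint torques, N m; "tool_pos": TCP position; "ee_rot": TCP orientation; "wrist_force": force on the tool from outside, world axes, zero at the start; "wrist_torque": the same for the moment, N m; "finger_gap": finger opening in m.
Only numpy, scipy, OpenCV 4.12 (cv2) and the standard library are available. Lean on these libraries where they do the work, as an engineer would, in place of code of your own. Each camera call takes 0.05 s, during which the arm holds its last target.

## Working session

There is one attempt and no reset: what is moved stays moved. The work goes in short steps, Python scripts to look and compute and a tool call to move; the robot and the scene stay as the last step left them, time stands still between calls to the robot, and variables do not carry over. Pictures are saved under pics/ and viewed, and the job is handed in when it is done.

Besides the shell and the picture viewer there is one more tool, called after ">>>" in YAML: its name, and indented under it one key for each argument. arm_command: Moves the arm, as the interface text tells. Its arguments: {"type":"object","properties":{"deltas":{"type":"array","items":{"type":"object","properties":{"slide":{"type":"array","items":{"type":"number"}},"twist":{"type":"array","items":{"type":"number"}},"grip":{"type":"number"}}}},"force":{"type":"number"}},"required":["deltas"]}

```bash
mkdir -p pics; ls
python3 - <<'E'
from bench import monitor, imaging, order
import cv2
s=monitor.observe(); print(s)
for n in ("scene","top"):
    im=imaging.get_image(n); cv2.imwrite(f"pics/{n}0.png",im[:,:,::-1])
    cv2.imwrite(f"pics/{n}0b.png",cv2.resize(im[:,:,::-1],(800,600),interpolation=cv2.INTER_CUBIC)); print(imaging.calibration(n))
E
```

```text
pics
{'t': 0.0, 'joints': array([-1.23931323e+00,  3.79426782e-01,  1.73477842e+00,  1.61427142e-05,
        1.02853360e+00, -3.33208173e-02]), 'dq': array([ 8.70155423e-04, -7.74754519e-04, -1.00203347e-04,  4.85233051e-04,
       -2.56442783e-05,  1.37409869e-03]), 'effort': array([ 1.23351121e-03, -7.63724828e+01, -4.34372592e+01,  6.51015923e-02,
        4.23271058e-02, -1.09579776e-04]), 'tool_pos': array([ 0.24958818, -0.65355614,  0.2132767 ]), 'ee_rot': array([-0.12785928, -0.69532153, -0.12866219,  0.69543224]), 'wrist_force': array([ 0.93309146, -0.75755925,  0.33490201]), 'wrist_torque': array([ 0.02058411, -0.01994572,  0.0117886 ]), 'finger_gap': 0.09097505917443878}
{'intrinsics': array([[391.42025138,   0.        , 257.3703936 ],
       [  0.        , 391.42025138, 193.13372328],
       [  0.        ,   0.        ,   1.        ]]), 'rvec': array([ 1.12921023, -2.4167748 ,  0.95666429]), 'tvec': array([0.32416769, 0.39760708, 1.00938567])}
{'intrinsics': array([[410.52881338,   0.        , 256.74139686],
       [  0.        , 410.52881338, 197.37041825],
       [  0.        ,   0.        ,   1.        ]]), 'rvec': array([ 2.19801943, -2.15592732,  0.10479435]), 'tvec': array([-0.09201061,  0.55875266,  1.65070197])}
```

View pics/scene0b.png

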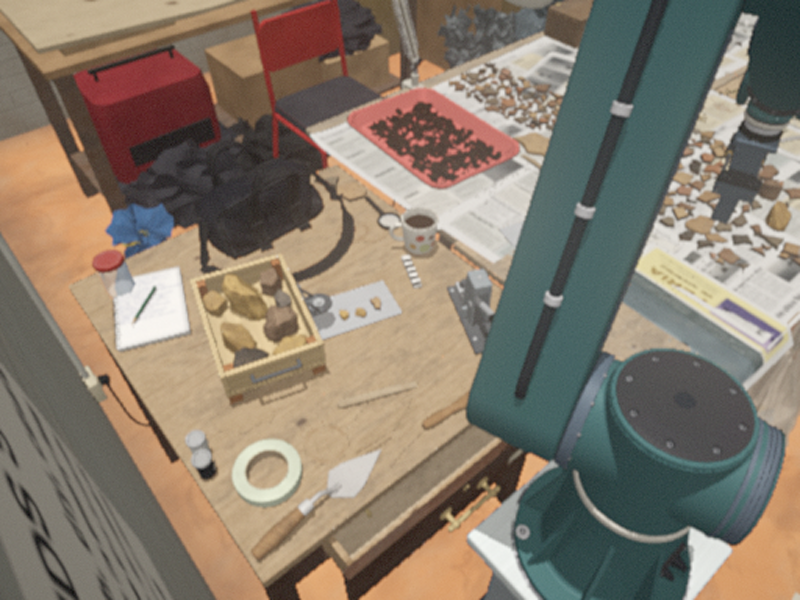

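View pics/top0b.png

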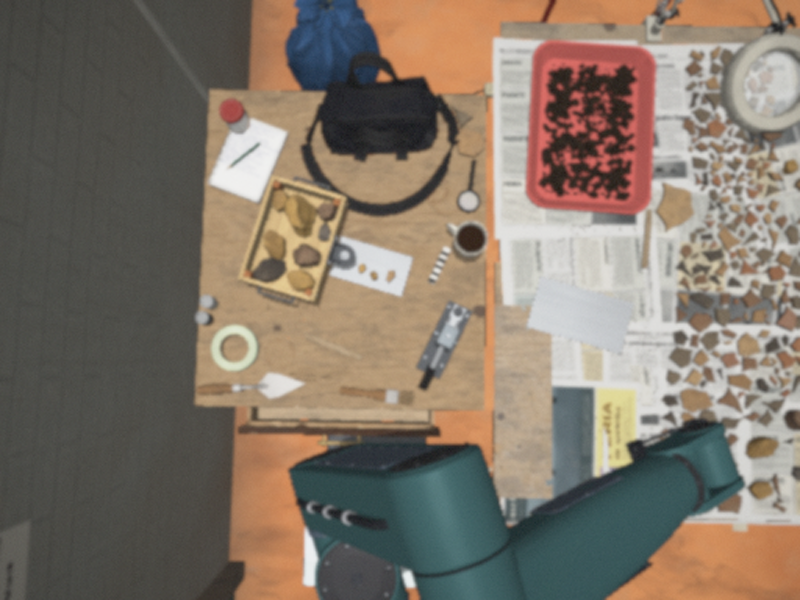

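```bash
cat > h.py <<'E'
import numpy as np, cv2
from bench import monitor, imaging, order
from scipy.spatial.transform import Rotation as R
C={n:imaging.calibration(n) for n in("scene","top")}
def ray(n,uv):
    c=C[n];Rm=cv2.Rodrigues(c['rvec'])[0];o=-Rm.T@c['tvec']
    d=Rm.T@np.linalg.solve(c['intrinsics'],np.array([uv[0],uv[1],1.]));return o,d
def pl(n,uv,z=0):
    o,d=ray(n,uv);return o+d*(z-o[2])/d[2]
def pr(n,p):
    c=C[n];return cv2.projectPoints(np.array(p,float).reshape(-1,3),c['rvec'],c['tvec'],c['intrinsics'],None)[0].reshape(-1,2)
def tri(uvs,uvt):
    A=[];b=[]
    o1,d1=ray('scene',uvs);o2,d2=ray('top',uvt)
    M=np.array([d1,-d2]).T;s=np.linalg.lstsq(M,o2-o1,rcond=None)[0]
    p,q=o1+s[0]*d1,o2+s[1]*d2;return (p+q)/2,np.linalg.norm(p-q)
def snap(n,name):
    im=imaging.get_image(n)[:,:,::-1].copy();cv2.imwrite(f'pics/{name}.png',im);return im
def crop(im,x0,y0,x1,y1,k,name,grid=True):
    c=cv2.resize(im[y0:y1,x0:x1],None,fx=k,fy=k,interpolation=cv2.INTER_CUBIC)
    if grid:
        for u in range((x0+19)//20*20,x1,20): cv2.putText(c,str(u),((u-x0)*k,8),0,.35,(0,0,255),1);c[0:c.shape[0]:6,(u-x0)*k]=(0,0,255)
        for v in range((y0+19)//20*20,y1,20): cv2.putText(c,str(v),(0,(v-y0)*k),0,.35,(0,0,255),1);c[(v-y0)*k,0:c.shape[1]:6]=(0,0,255)
    cv2.imwrite(f'pics/{name}.png',c)
E
python3 - <<'E'
from h import *
t=cv2.imread('pics/top0.png');s=cv2.imread('pics/scene0.png')
crop(t,120,110,320,260,4,'t1');crop(s,110,130,350,310,3,'s1')
for n in C: print(n,ray(n,(256,192))[0])
E
```

```text
scene [-0.09420265  0.50818368  1.00742777]
top [ 0.40764646 -0.07431703  1.6952253 ]
```

View pics/t1.png

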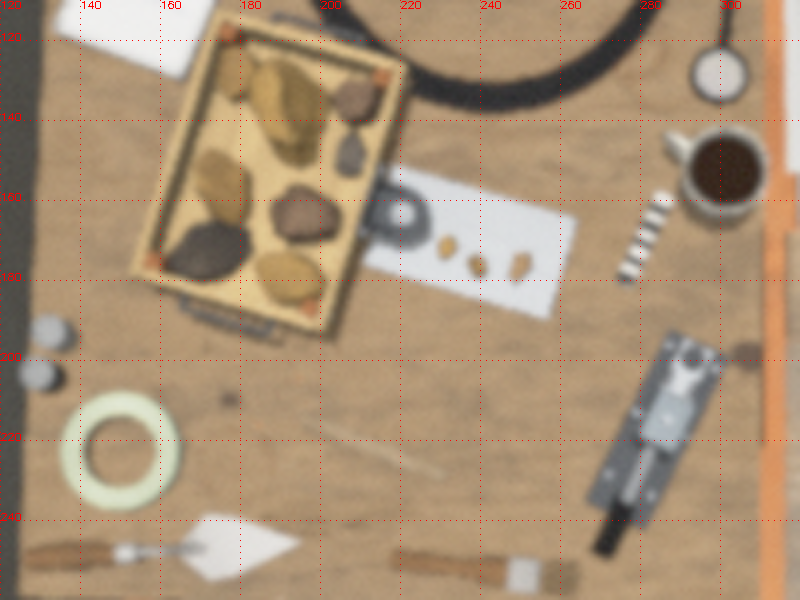

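View pics/s1.png

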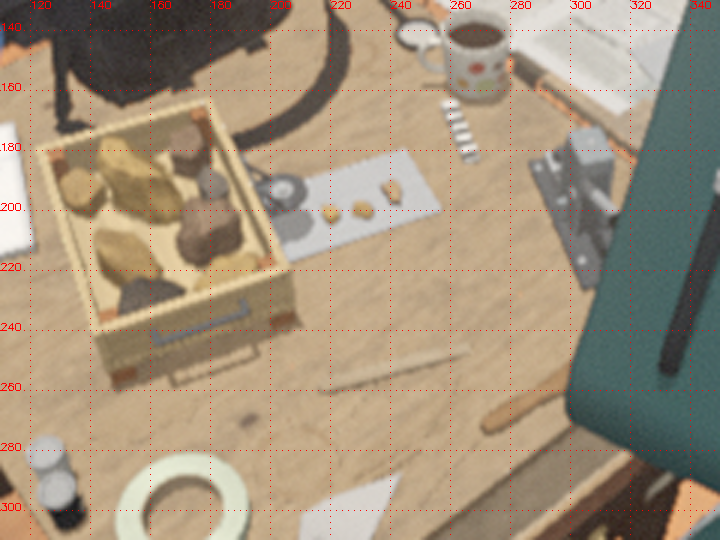

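Run:
```python
from h import *
t=cv2.imread('pics/top0.png');s=cv2.imread('pics/scene0.png')
for n,im,box in(('top',t,(205,145,270,195)),('scene',s,(190,175,262,222))):
    x0,y0,x1,y1=box
    sub=im[y0:y1,x0:x1]; hsv=cv2.cvtColor(sub,cv2.COLOR_BGR2HSV)
    m=((hsv[...,1]<45)&(hsv[...,2]>150)).astype(np.uint8)*255
    print(n,m.sum()/255)
    cv2.imwrite(f'pics/m_{n}.png',cv2.resize(m,None,fx=6,fy=6))
    cs=cv2.findContours(m,cv2.RETR_EXTERNAL,cv2.CHAIN_APPROX_NONE)[0]
    c=max(cs,key=cv2.contourArea); h=cv2.convexHull(c)
    a=cv2.approxPolyDP(h,2.0,True).reshape(-1,2)+[x0,y0]
    for p in a: print(p,pl(n,p,.004).round(4))
# scraper: desk mask by difference
for n,im,box in(('top',t,(190,210,235,232)),('scene',s,(210,240,270,265))):
    x0,y0,x1,y1=box;sub=im[y0:y1,x0:x1].astype(float).sum(2)
    d=sub-cv2.GaussianBlur(sub,(0,0),8)
    m=(d>25).astype(np.uint8)*255
    cs=cv2.findContours(m,cv2.RETR_EXTERNAL,cv2.CHAIN_APPROX_NONE)[0]
    c=max(cs,key=cv2.contourArea);r=cv2.minAreaRect(c);print(n,r[0][0]+x0,r[0][1]+y0,r)
    for p in cv2.boxPoints(r)+[x0,y0]: print(p,pl(n,p,.009).round(4))
# chips
for n,im,box in(('top',t,(222,160,256,185)),('scene',s,(212,185,248,206))):
    x0,y0,x1,y1=box
    hsv=cv2.cvtColor(im[y0:y1,x0:x1],cv2.COLOR_BGR2HSV)
    m=(hsv[...,1]>70).astype(np.uint8)*255
    k,l,st,ce=cv2.connectedComponentsWithStats(m)
    for i in range(1,k): print(n,st[i],ce[i]+[x0,y0],pl(n,ce[i]+[x0,y0],.01).round(4))
```

```text
top 1133.0
[218 151] [0.7537 0.0842 0.004 ]
[263 164] [ 0.7026 -0.1047  0.004 ]
[257 189] [ 0.5973 -0.0817  0.004 ]
[211 176] [0.6478 0.1104 0.004 ]
scene 1056.0
[256 197] [ 0.6104 -0.0829  0.004 ]
[254 201] [ 0.6004 -0.0656  0.004 ]
[209 216] [0.6446 0.0921 0.004 ]
[205 215] [0.6567 0.0999 0.004 ]
[200 204] [0.7079 0.085  0.004 ]
[211 189] [0.7419 0.0149 0.004 ]
[244 179] [ 0.7063 -0.1063  0.004 ]
top 213.10344886779785 221.2586212158203 ((23.10344886779785, 11.258621215820312), (23.76646614074707, 2.4948227405548096), 23.198589324951172)
[201.6896553  217.72413874] [0.4737 0.143  0.009 ]
[202.67241287 215.43103456] [0.4832 0.1392 0.009 ]
[224.51724243 224.79310417] [0.4466 0.0486 0.009 ]
[223.53448486 227.08620834] [0.4371 0.0524 0.009 ]
scene 239.48823738098145 250.94705963134766 ((29.488237380981445, 10.947059631347656), (4.447074890136719, 35.90199279785156), 77.47119140625)
[221.48235321 252.67058945] [0.4973 0.149  0.009 ]
[256.52941513 244.88235283] [0.4509 0.0482 0.009 ]
[257.49412155 249.22352982] [0.4365 0.0564 0.009 ]
[222.44705963 257.01176643] [0.4827 0.1562 0.009 ]
top [32  0  2  1  2] [254.5 160. ] [ 0.7176 -0.069   0.01  ]
top [ 8 10  4  4 12] [231.25       171.58333333] [0.6671 0.0264 0.01  ]
top [16 15  3  3  9] [239. 176.] [ 0.6493 -0.0061  0.01  ]
top [26 14  4  5 12] [249.75       175.91666667] [ 0.6505 -0.0506  0.01  ]
top [ 0 21 12  4 30] [226. 183.] [0.619  0.0469 0.01  ]
scene [ 0  0 10  3 19] [215.31578947 185.63157895] [ 0.7406 -0.0035  0.01  ]
scene [26  6  5  6 23] [240.34782609 193.34782609] [ 0.6543 -0.0485  0.01  ]
scene [16 12  6  6 27] [230.40740741 199.55555556] [ 0.6533 -0.0042  0.01  ]
scene [ 6 14  5  5 22] [219.90909091 200.90909091] [0.6713 0.0272 0.01  ]
scene [34 20  2  1  2] [246.5 205. ] [ 0.5985 -0.031   0.01  ]
```

Run:
```python
from h import *
P0=np.array([.6754,.0021]);a=np.arctan2(.1905,.0508);ex=np.array([np.cos(a),np.sin(a)]);ey=np.array([-ex[1],ex[0]])
def pf(p): d=np.array(p[:2])-P0; return (np.array([d@ex,d@ey])).round(4)
print('angle',np.degrees(a))
def T(lab,u,v,z): p=pl('top',(u,v),z);print(lab,p.round(4),'plate',pf(p))
def t1(x,y): return 120+x/4,110+y/4
def s1(x,y): return 110+x/3,130+y/3
print('stud tri',*tri(s1(283,187),t1(404,214)))
T('stud',*t1(404,214),.062)
for xy in((664,192),(624,280),(650,190),(670,205)): T('scale',*t1(*xy),.009)
for l,xy,z in(('scrL',(300,416),.009),('scrR',(442,475),.009)): T(l,*t1(*xy),z)
for l,xy in(('scrL',(318,391)),('scrR',(470,347))): print(l,pl('scene',s1(*xy),.009).round(4))
T('saddle',*t1(692,358),.035)
for xy in((668,332),(724,358),(640,524),(586,500)): T('base',*t1(*xy),.008)
for xy in((654,376),(697,391),(690,452),(640,440)): T('block',*t1(*xy),.12)
print(monitor.observe()['t'],R.from_quat(np.roll(monitor.observe()['ee_rot'],-1)).as_matrix().round(3))
# crate corners top z=.095
for xy in((219,14),(410,66),(332,340),(133,275)): T('crate',*t1(*xy),.095)
t=cv2.imread('pics/top0.png');s=cv2.imread('pics/scene0.png')
crop(t,260,185,310,255,11,'t2');crop(s,180,175,280,235,8,'s2');crop(t,185,205,240,235,14,'t3')
```

```text
angle 75.06858282186246
stud tri [0.69290254 0.06746055 0.06214339] 0.005524070979688827
stud [0.6911 0.0653 0.062 ] plate [0.0652 0.0011]
scale [ 0.7289 -0.1999  0.009 ] plate [-0.1814 -0.1037]
scale [ 0.6358 -0.1596  0.009 ] plate [-0.1665 -0.0034]
scale [ 0.7307 -0.1853  0.009 ] plate [-0.1668 -0.1017]
scale [ 0.7153 -0.2063  0.009 ] plate [-0.1911 -0.0923]
scrL [0.4884 0.1709 0.009 ] plate [0.1149 0.2241]
scrR [0.4309 0.0237 0.009 ] plate [-0.0421  0.2419]
scrL [0.4856 0.1781 0.009 ]
scrR [0.4285 0.0259 0.009 ]
saddle [ 0.5538 -0.2285  0.035 ] plate [-0.2542  0.0581]
base [ 0.5826 -0.206   0.008 ] plate [-0.2249  0.036 ]
base [ 0.5568 -0.2641  0.008 ] plate [-0.2878  0.046 ]
base [ 0.3848 -0.1798  0.008 ] plate [-0.2506  0.2339]
base [ 0.4082 -0.1242  0.008 ] plate [-0.1908  0.2257]
block [ 0.5282 -0.1843  0.12  ] plate [-0.218   0.0942]
block [ 0.5145 -0.2258  0.12  ] plate [-0.2617  0.0967]
block [ 0.4559 -0.2197  0.12  ] plate [-0.2709  0.155 ]
block [ 0.4664 -0.1716  0.12  ] plate [-0.2217  0.1572]
0.1 [[-0.     0.357 -0.934]
 [ 0.001 -0.934 -0.357]
 [-1.    -0.001 -0.   ]]
crate [0.8832 0.2521 0.095 ] plate [ 0.2951 -0.1363]
crate [0.8343 0.0606 0.095 ] plate [ 0.0974 -0.1384]
crate [0.5593 0.1295 0.095 ] plate [0.0932 0.145 ]
crate [0.6195 0.3266 0.095 ] plate [0.2991 0.1376]
```

View pics/t2.png

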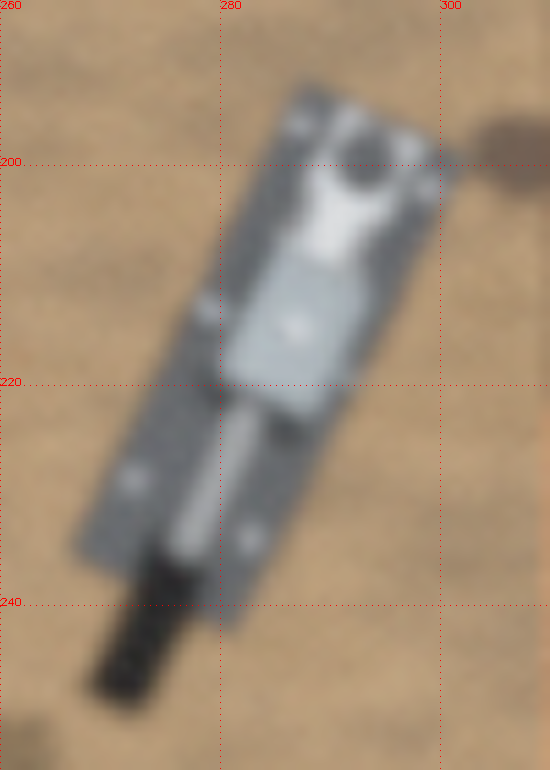

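View pics/s2.png

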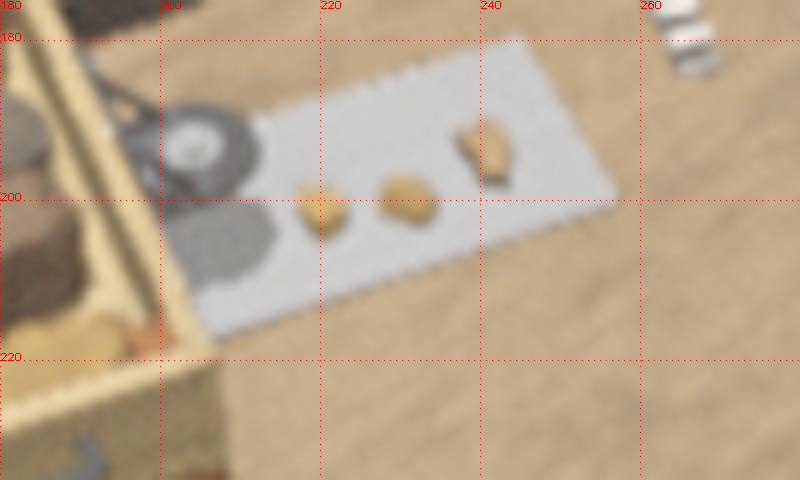

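View pics/t3.png

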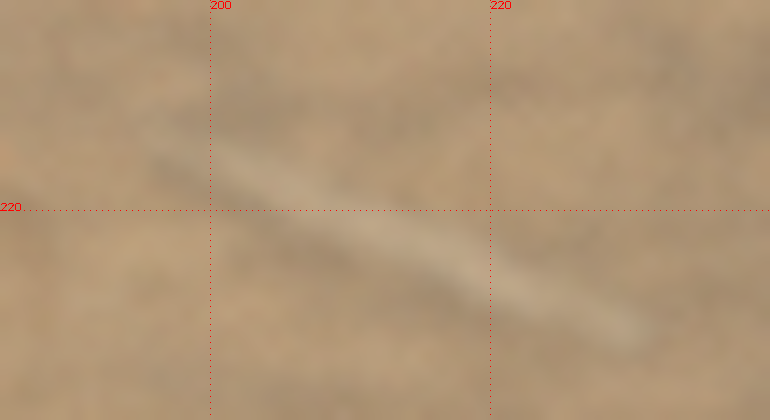

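```bash
cat >> h.py <<'E'
def state():
    s=monitor.observe();M=R.from_quat(np.roll(s['ee_rot'],-1)).as_matrix()
    return s,np.array(s['tool_pos']),M
def plan(p,yaw_y=None):
    """world target TCP p; prints tool-frame mm needed now, and the twist about tool x to get tool y to heading yaw_y (deg)"""
    s,q,M=state();d=M.T@(np.array(p)-q)*1000
    yy=np.degrees(np.arctan2(M[1,1],M[0,1]))
    print('t',round(s['t'],2),'pos',q.round(4),'down',M[:,0].round(3),'yaw_y',yy.round(2),'gap',round(s['finger_gap'],4),'F',s['wrist_force'].round(1))
    print(' slide mm',d.round(1),'' if yaw_y is None else 'twist x %.4f'%(-np.radians((yaw_y-yy+180)%360-180)))
E
python3 - <<'E'
from h import *
plan([.5,-.2,.2],-21.4)
E
```

```text
t 0.1 pos [ 0.2496 -0.6536  0.2133] down [-0.     0.001 -1.   ] yaw_y -69.1 gap 0.0911 F [ 0.8 -0.3 -0.5]
 slide mm [  13.7 -334.4 -395.8] twist x -0.8325
```

>>> arm_command:
  deltas:
    - {"slide":[1,-24,-28],"twist":[0,0,0],"grip":50}
    - {"slide":[1,-24,-28],"twist":[0,0,0],"grip":50}
    - {"slide":[1,-24,-28],"twist":[0,0,0],"grip":50}
    - {"slide":[1,-24,-28],"twist":[0,0,0],"grip":50}
    - {"slide":[1,-24,-28],"twist":[0,0,0],"grip":50}
    - {"slide":[1,-24,-28],"twist":[0,0,0],"grip":50}
    - {"slide":[1,-24,-28],"twist":[0,0,0],"grip":50}
    - {"slide":[1,-24,-28],"twist":[0,0,0],"grip":50}
    - {"slide":[1,-24,-28],"twist":[0,0,0],"grip":50}
    - {"slide":[1,-24,-28],"twist":[0,0,0],"grip":50}
    - {"slide":[1,-24,-28],"twist":[0,0,0],"grip":50}
    - {"slide":[1,-24,-28],"twist":[0,0,0],"grip":50}
    - {"slide":[1,-24,-28],"twist":[0,0,0],"grip":50}
    - {"slide":[0,-24,-28],"twist":[0,0,0],"grip":50}

```text
t: 1.5
tool_pos: [0.4964, -0.1987, 0.2007]
ee_rot: [-0.128, -0.695, -0.128, 0.696]
wrist_force: [0.6, -0.2, -1.0]
finger_gap: 0.0456
```

>>> arm_command:
  deltas:
    - {"slide":[0,-32,-4],"twist":[0,0,0],"grip":50}
    - {"slide":[0,-32,-4],"twist":[0,0,0],"grip":50}
    - {"slide":[0,-32,-4],"twist":[0,0,0],"grip":50}
    - {"slide":[0,-32,-4],"twist":[0,0,0],"grip":50}
    - {"slide":[0,-32,-4],"twist":[0,0,0],"grip":50}
    - {"slide":[0,-32,-4],"twist":[0,0,0],"grip":50}
    - {"slide":[0,-32,-4],"twist":[0,0,0],"grip":50}
    - {"slide":[0,-32,-4],"twist":[0,0,0],"grip":50}
    - {"slide":[0,0,0],"twist":[-0.14,0,0],"grip":50}
    - {"slide":[0,0,0],"twist":[-0.14,0,0],"grip":50}
    - {"slide":[0,0,0],"twist":[-0.14,0,0],"grip":50}
    - {"slide":[0,0,0],"twist":[-0.14,0,0],"grip":50}
    - {"slide":[0,0,0],"twist":[-0.14,0,0],"grip":50}
    - {"slide":[0,0,0],"twist":[-0.13,0,0],"grip":50}

```text
t: 2.9
tool_pos: [0.4344, 0.0504, 0.2008]
ee_rot: [-0.399, -0.583, -0.399, 0.584]
wrist_force: [-0.3, -0.6, 0.1]
finger_gap: 0.046
```

Run:
```python
from h import *
plan([.4406,.0507,.05],-21.4)
t=snap('top','t4');s=snap('scene','s4')
crop(t,180,140,310,250,6,'t5');crop(s,180,130,310,275,5,'s5')
plan([.4406,.0507,.05],-21.4)
```

```text
t 2.9 pos [0.4344 0.0504 0.2008] down [-0.  0. -1.] yaw_y -21.22 gap 0.046 F [-0.3 -0.6  0.1]
 slide mm [150.8   5.7  -2.6] twist x 0.0032
t 3.0 pos [0.4344 0.0504 0.2008] down [-0. -0. -1.] yaw_y -21.42 gap 0.0456 F [ 0.1 -0.4  0.4]
 slide mm [150.8   5.7  -2.6] twist x -0.0003
```

View pics/t5.png

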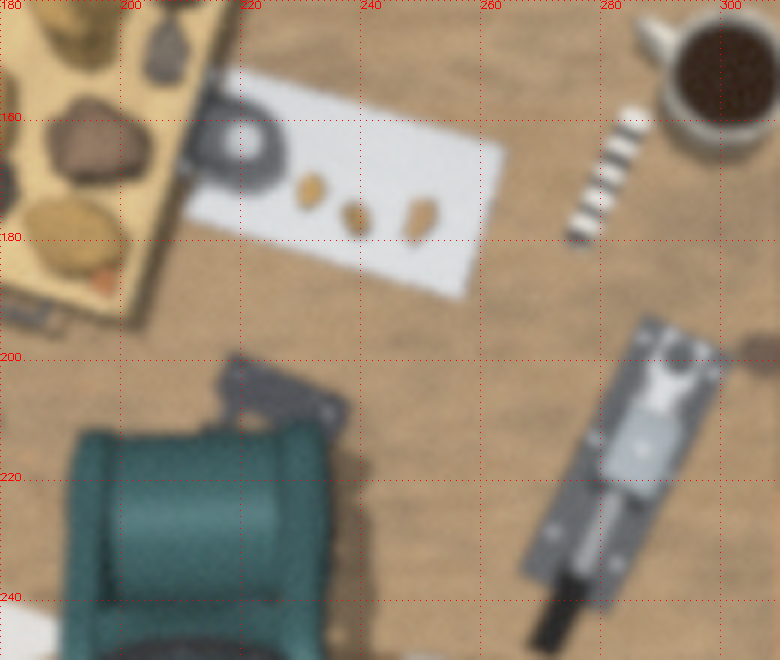

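View pics/s5.png

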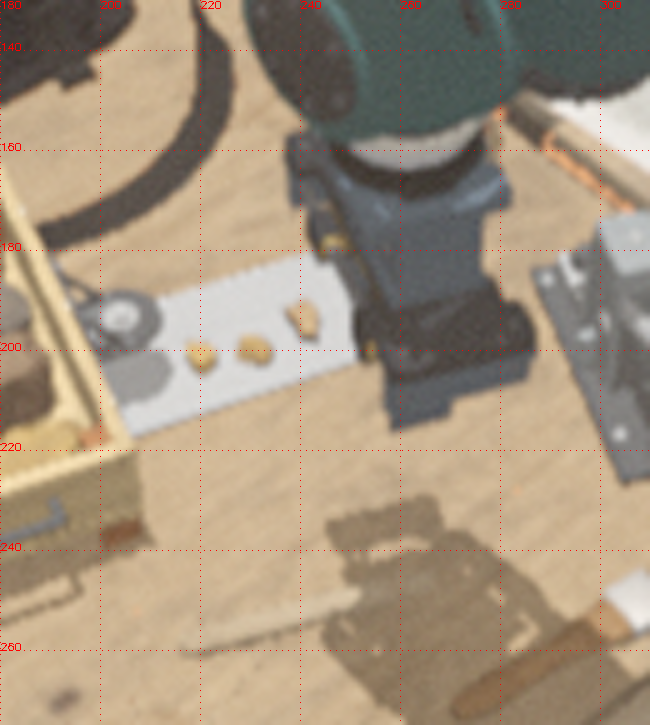

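>>> arm_command:
  deltas:
    - {"slide":[30,3,-1],"twist":[0,0,0],"grip":50}
    - {"slide":[30,3,-1],"twist":[0,0,0],"grip":50}
    - {"slide":[30,0,0],"twist":[0,0,0],"grip":50}
    - {"slide":[30,0,0],"twist":[0,0,0],"grip":50}
    - {"slide":[30,0,0],"twist":[0,0,0],"grip":50}
    - {"slide":[25,0,0],"twist":[0,0,0],"grip":50}
    - {"slide":[15,0,0],"twist":[0,0,0],"grip":50}
    - {"slide":[8,0,0],"twist":[0,0,0],"grip":50}
    - {"slide":[0,0,0],"twist":[0,0,0],"grip":50}

```text
t: 3.9
tool_pos: [0.4405, 0.05, 0.0023]
ee_rot: [-0.397, -0.585, -0.397, 0.586]
wrist_force: [-0.7, 0.6, -0.3]
finger_gap: 0.0458
```

Run:
```python
from h import *
plan([.4406,.0507,.002],-21.4)
s=snap('scene','s6')
crop(s,190,200,300,290,7,'s7')
```

```text
t 3.9 pos [0.4405 0.05   0.0023] down [-0.001 -0.    -1.   ] yaw_y -21.67 gap 0.0458 F [-0.7  0.6 -0.3]
 slide mm [ 0.3 -0.2 -0.7] twist x -0.0047
```

View pics/s7.png

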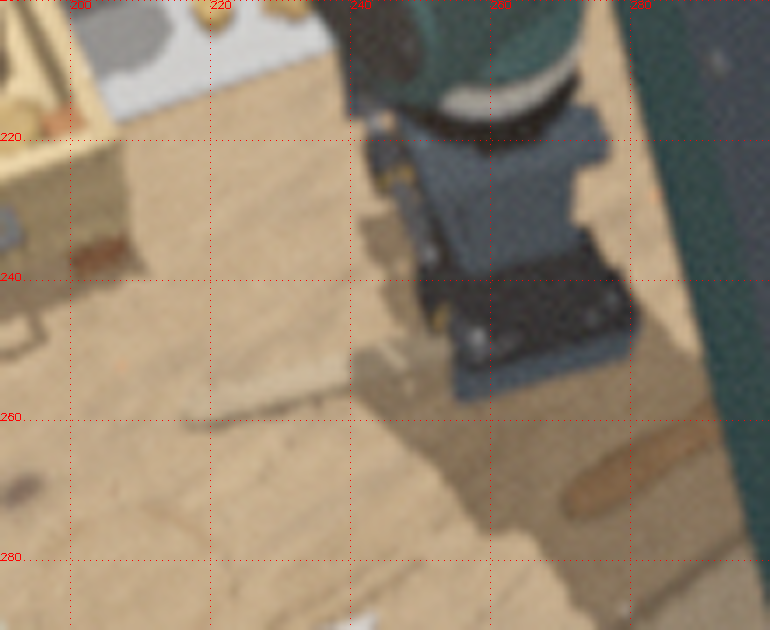

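>>> arm_command:
  deltas:
    - {"slide":[0,0,0],"twist":[0,0,0],"grip":0}
    - {"slide":[0,0,0],"twist":[0,0,0],"grip":0}
    - {"slide":[0,0,0],"twist":[0,0,0],"grip":0}
    - {"slide":[0,0,0],"twist":[0,0,0],"grip":0}
    - {"slide":[0,0,0],"twist":[0,0,0],"grip":0}
    - {"slide":[0,0,0],"twist":[0,0,0],"grip":0}
    - {"slide":[0,0,0],"twist":[0,0,0],"grip":0}
    - {"slide":[0,0,0],"twist":[0,0,0],"grip":0}
  force: 40

```text
t: 4.75
tool_pos: [0.4412, 0.05, 0.0033]
ee_rot: [0.398, 0.585, 0.398, -0.585]
wrist_force: [-1.2, -0.1, 8.1]
finger_gap: 0.0144
```

>>> arm_command:
  deltas:
    - {"slide":[-15,0,0],"twist":[0,0,0],"grip":0}
    - {"slide":[-25,0,0],"twist":[0,0,0],"grip":0}
    - {"slide":[-25,0,0],"twist":[0,0,0],"grip":0}
    - {"slide":[-25,0,0],"twist":[0,0,0],"grip":0}
    - {"slide":[0,0,0],"twist":[0,0,0],"grip":0}

```text
t: 5.25
tool_pos: [0.4427, 0.0501, 0.0955]
ee_rot: [0.399, 0.586, 0.397, -0.583]
wrist_force: [0.5, 0.1, -0.7]
finger_gap: 0.014
```

Run:
```python
from h import *
plan([.6884-.0026,-.0939,.06],-14.93)
s=snap('scene','s8');t=snap('top','t8')
crop(s,180,160,300,270,6,'s9')
crop(t,180,140,310,250,6,'t9')
```

```text
t 5.25 pos [0.4427 0.0501 0.0955] down [ 0.005  0.    -1.   ] yaw_y -21.55 gap 0.014 F [ 0.5  0.1 -0.7]
 slide mm [ 36.6 278.9  44.8] twist x -0.1155
```

View pics/s9.png

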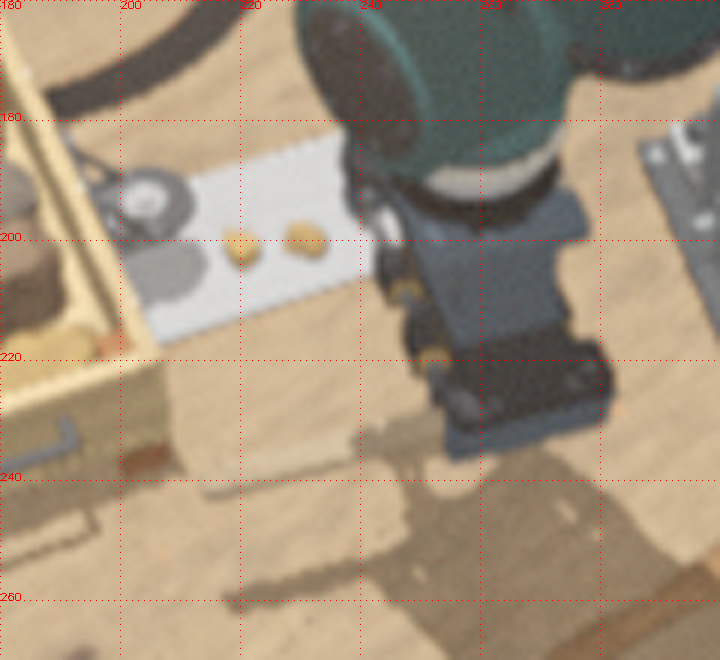

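View pics/t9.png

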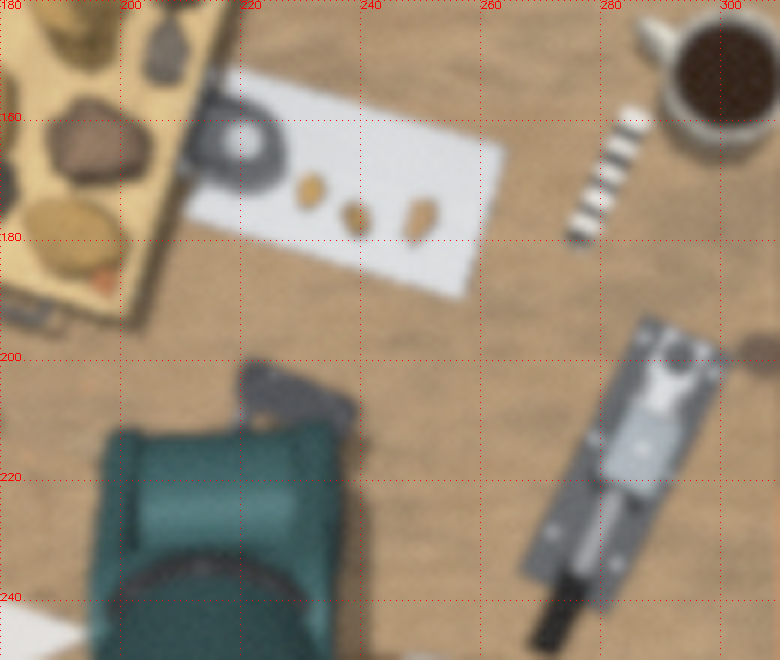

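Run:
```python
from h import *
for z in(.085,.092,.10,.11): print(z,pl('scene',(215.3,241.2),z).round(4))
print(pr('scene',[[.4916,.1749,.0925]]))
```

```text
0.085 [0.4957 0.1664 0.085 ]
0.092 [0.4913 0.169  0.092 ]
0.1 [0.4862 0.172  0.1   ]
0.11 [0.4798 0.1757 0.11  ]
[[213.554213   242.09290049]]
```

>>> arm_command:
  deltas:
    - {"slide":[0,0,0],"twist":[-0.06,0,0],"grip":0}
    - {"slide":[0,0,0],"twist":[-0.055,0,0],"grip":0}
    - {"slide":[0,0,20],"twist":[0,0,0],"grip":0}
    - {"slide":[0,0,25],"twist":[0,0,0],"grip":0}
    - {"slide":[0,0,25],"twist":[0,0,0],"grip":0}
    - {"slide":[0,0,10],"twist":[0,0,0],"grip":0}
    - {"slide":[0,0,0],"twist":[0,0,0],"grip":0}

```text
t: 6.05
tool_pos: [0.4196, -0.0279, 0.0921]
ee_rot: [-0.43, -0.561, -0.431, 0.562]
wrist_force: [-1.0, 0.2, -0.4]
finger_gap: 0.0146
```

Run:
```python
from h import *
cat=open('h.py').read()
if 'P0=' not in cat:
    open('h.py','a').write('''
P0=np.array([.6754,.0021]);_a=np.radians(75.07);ex=np.array([np.cos(_a),np.sin(_a)]);ey=np.array([-ex[1],ex[0]])
def pf(p): d=np.array(p[:2])-P0; return (np.array([d@ex,d@ey])).round(4)
def wp(x,y): return P0+x*ex+y*ey
''')
from importlib import reload; import h; reload(h); from h import *
s,q,M=state(); print(pf(q)); plan([*wp(-.09,-.045),.095],-14.93)
s=snap('scene','s10');crop(s,180,160,300,270,6,'s11')
```

```text
[-0.0949  0.2394]
t 6.05 pos [ 0.4196 -0.0279  0.0921] down [-0.001  0.    -1.   ] yaw_y -15.06 gap 0.0146 F [-1.   0.2 -0.4]
 slide mm [ -3.3 284.4  -5.5] twist x -0.0022
```

View pics/s11.png

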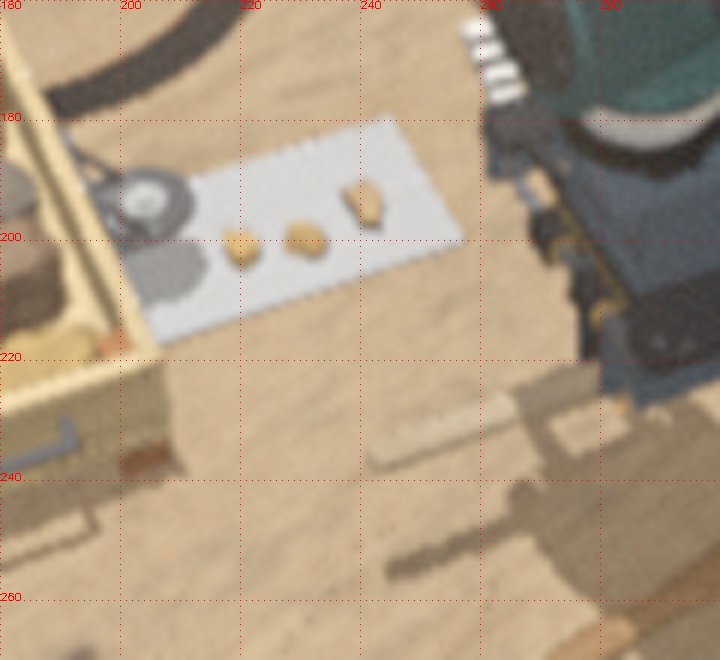

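>>> arm_command:
  deltas:
    - {"slide":[-3,15,-4],"twist":[0,0,0],"grip":0}
    - {"slide":[0,30,-4],"twist":[0,0,0],"grip":0}
    - {"slide":[0,35,0],"twist":[0,0,0],"grip":0}
    - {"slide":[0,35,0],"twist":[0,0,0],"grip":0}
    - {"slide":[0,35,0],"twist":[0,0,0],"grip":0}
    - {"slide":[0,35,0],"twist":[0,0,0],"grip":0}
    - {"slide":[0,35,0],"twist":[0,0,0],"grip":0}
    - {"slide":[0,35,0],"twist":[0,0,0],"grip":0}
    - {"slide":[0,20,0],"twist":[0,0,0],"grip":0}
    - {"slide":[0,9,0],"twist":[0,0,0],"grip":0}
    - {"slide":[0,0,0],"twist":[0,0,0],"grip":0}

```text
t: 7.2
tool_pos: [0.6979, -0.0921, 0.0956]
ee_rot: [0.431, 0.561, 0.431, -0.561]
wrist_force: [0.0, 0.4, 0.6]
finger_gap: 0.014
```

Run:
```python
from h import *
s,q,M=state(); print(pf(q)); plan([*wp(-.087,-.045),.095],-14.93)
s=snap('scene','s12');crop(s,180,140,300,250,6,'s13')
s=snap('top','t12');crop(s,180,120,310,220,6,'t13')
```

```text
[-0.0852 -0.046 ]
t 7.2 pos [ 0.6979 -0.0921  0.0956] down [ 0.  0. -1.] yaw_y -14.91 gap 0.014 F [0.  0.4 0.6]
 slide mm [ 0.6 -1.   1.8] twist x 0.0003
```

View pics/s13.png

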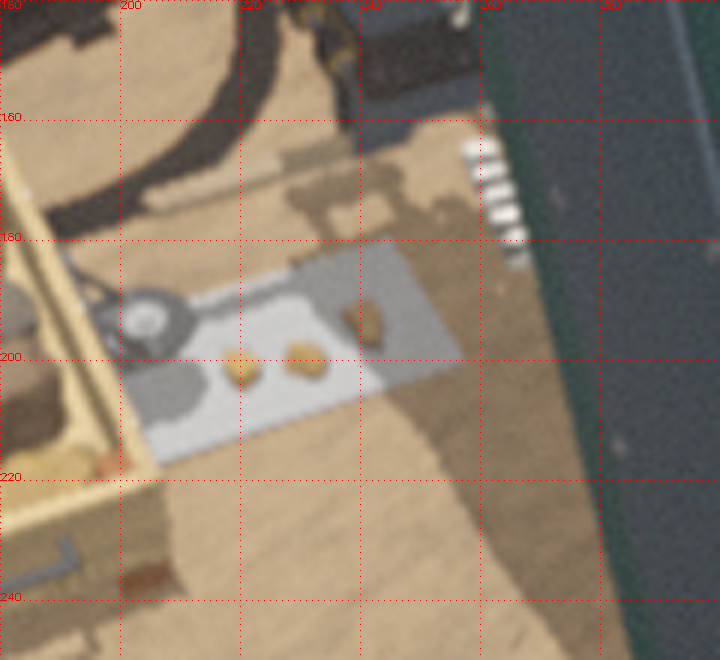

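View pics/t13.png

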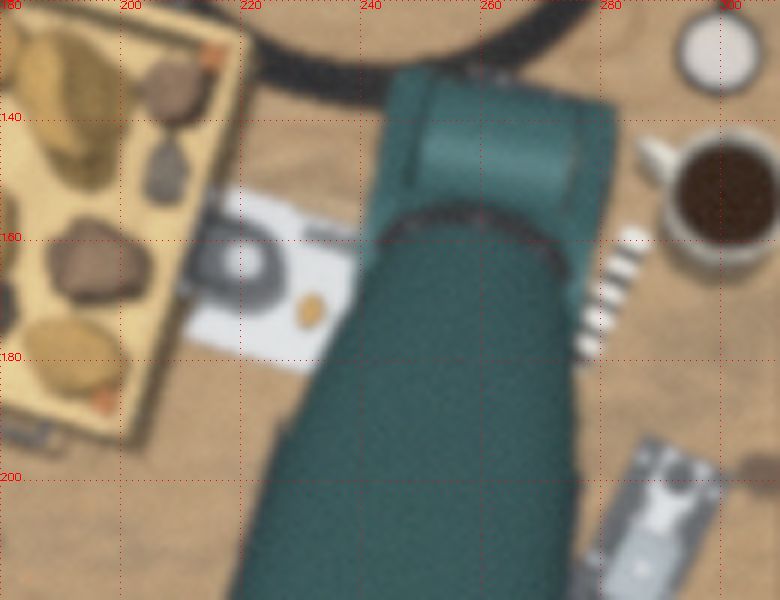

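Run:
```python
from h import *
for z in(.085,.092,.1): print(pf(pl('scene',(204.1,173.8),z)))
```

```text
[ 0.0469 -0.062 ]
[ 0.0487 -0.0549]
[ 0.0508 -0.0467]
```

>>> arm_command:
  deltas:
    - {"slide":[20,0,0],"twist":[0,0,0],"grip":0}
    - {"slide":[25,0,0],"twist":[0,0,0],"grip":0}
    - {"slide":[20,0,0],"twist":[0,0,0],"grip":0}
    - {"slide":[10,0,0],"twist":[0,0,0],"grip":0}
    - {"slide":[6,0,0],"twist":[0,0,0],"grip":0}
    - {"slide":[4,0,0],"twist":[0,0,0],"grip":0}
    - {"slide":[0,0,0],"twist":[0,0,0],"grip":0}

```text
t: 8.0
tool_pos: [0.6969, -0.0929, 0.011]
ee_rot: [0.431, 0.561, 0.431, -0.561]
wrist_force: [-0.0, 0.4, -0.6]
finger_gap: 0.0144
```

Run:
```python
from h import *
s,q,M=state(); print(pf(q)); plan([*wp(-.087,.1),.0085],-14.93)
s=snap('scene','s14');crop(s,180,140,300,250,6,'s15')
```

```text
[-0.0862 -0.0452]
t 8.0 pos [ 0.6969 -0.0929  0.011 ] down [ 0. -0. -1.] yaw_y -14.96 gap 0.0144 F [-0.   0.4 -0.6]
 slide mm [   2.4 -145.2    0.8] twist x -0.0005
```

View pics/s15.png

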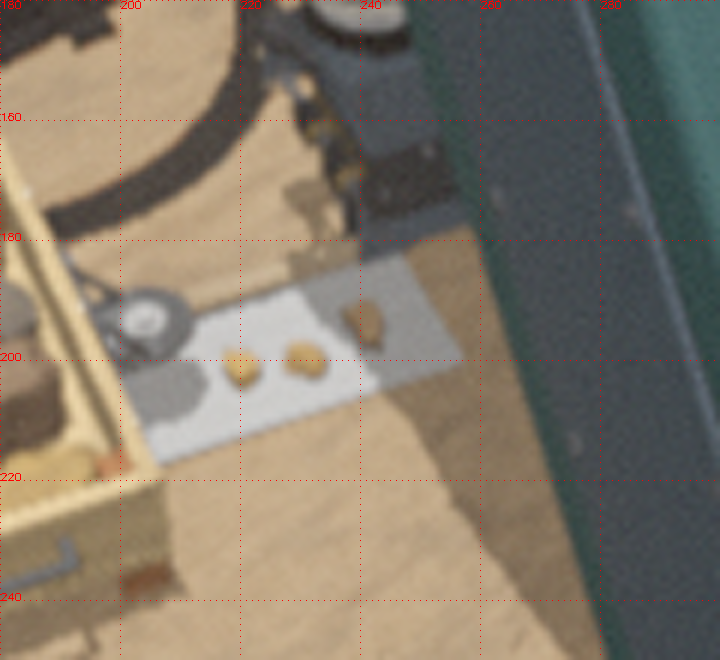

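>>> arm_command:
  deltas:
    - {"slide":[2.5,0,0],"twist":[0,0,0],"grip":0}
    - {"slide":[0,-10,0],"twist":[0,0,0],"grip":0}
    - {"slide":[0,-12,0],"twist":[0,0,0],"grip":0}
    - {"slide":[0,-12,0],"twist":[0,0,0],"grip":0}
    - {"slide":[0,-12,0],"twist":[0,0,0],"grip":0}
    - {"slide":[0,-12,0],"twist":[0,0,0],"grip":0}
    - {"slide":[0,-12,0],"twist":[0,0,0],"grip":0}
    - {"slide":[0,-10,0],"twist":[0,0,0],"grip":0}
    - {"slide":[0,0,0],"twist":[0,0,0],"grip":0}

```text
t: 8.95
tool_pos: [0.6179, -0.0718, 0.0083]
ee_rot: [-0.43, -0.56, -0.431, 0.561]
wrist_force: [0.4, 0.2, -0.3]
finger_gap: 0.0141
```

Run:
```python
from h import *
s,q,M=state(); print(pf(q)); plan([*wp(-.087,.1),.0085],-14.93)
s=snap('scene','s16');crop(s,180,140,300,250,6,'s17')
```

```text
[-0.0862  0.0365]
t 8.95 pos [ 0.6179 -0.0718  0.0083] down [-0.001  0.    -1.   ] yaw_y -14.94 gap 0.0141 F [ 0.4  0.2 -0.3]
 slide mm [ -0.1 -63.5   0.8] twist x -0.0002
```

View pics/s17.png

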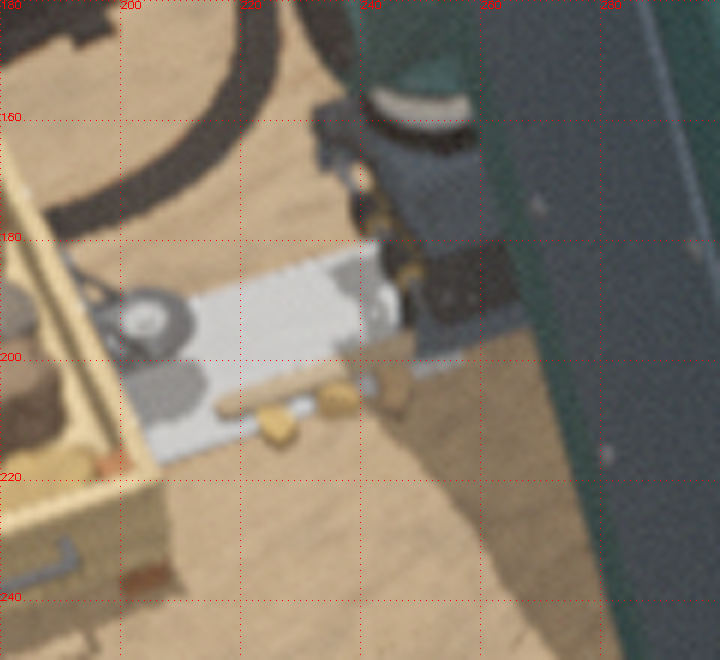

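All three chips are ahead of the lath (about (225,211), (236,206), (245,206) px). Continue the sweep.

>>> arm_command:
  deltas:
    - {"slide":[0,-10,0],"twist":[0,0,0],"grip":0}
    - {"slide":[0,-12,0],"twist":[0,0,0],"grip":0}
    - {"slide":[0,-12,0],"twist":[0,0,0],"grip":0}
    - {"slide":[0,-12,0],"twist":[0,0,0],"grip":0}
    - {"slide":[0,-12,0],"twist":[0,0,0],"grip":0}
    - {"slide":[0,-7,0],"twist":[0,0,0],"grip":0}
    - {"slide":[0,0,0],"twist":[0,0,0],"grip":0}

```text
t: 9.7
tool_pos: [0.5555, -0.0551, 0.0084]
ee_rot: [-0.431, -0.561, -0.431, 0.561]
wrist_force: [-0.3, 0.2, -0.0]
finger_gap: 0.0142
```

Run:
```python
from h import *
s,q,M=state(); print(pf(q)); plan([*wp(-.087,.1),.0085],-14.93)
s=snap('scene','s18');crop(s,180,140,300,250,6,'s19')
```

```text
[-0.0862  0.1011]
t 9.7 pos [ 0.5555 -0.0551  0.0084] down [-0.001  0.    -1.   ] yaw_y -14.94 gap 0.0142 F [-0.3  0.2 -0. ]
 slide mm [-0.1  1.1  0.8] twist x -0.0001
```

View pics/s19.png

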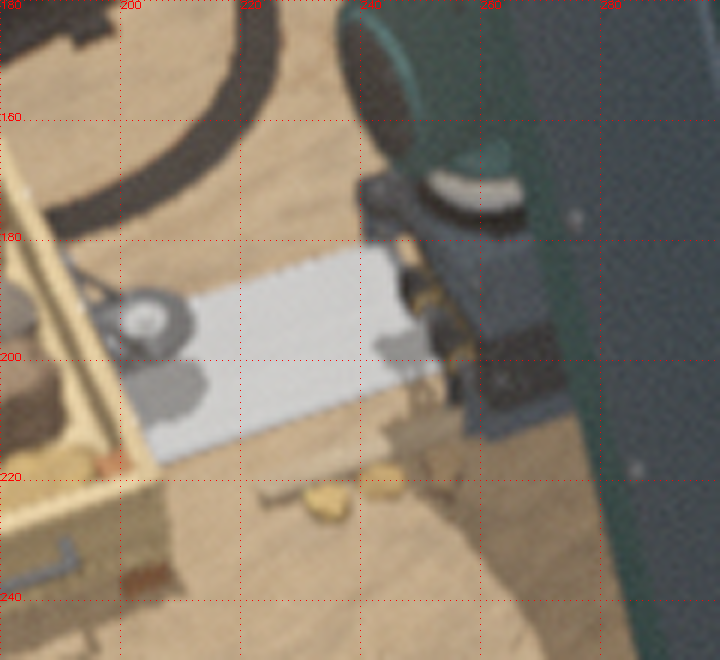

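>>> arm_command:
  deltas:
    - {"slide":[-15,0,0],"twist":[0,0,0],"grip":0}
    - {"slide":[-25,0,0],"twist":[0,0,0],"grip":0}
    - {"slide":[0,-20,0],"twist":[0,0,0],"grip":0}
    - {"slide":[0,-30,0],"twist":[0,0,0],"grip":0}
    - {"slide":[0,-30,0],"twist":[0,0,0],"grip":0}
    - {"slide":[0,-10,0],"twist":[0,0,0],"grip":0}
    - {"slide":[20,0,0],"twist":[0,0,0],"grip":0}
    - {"slide":[13,0,0],"twist":[0,0,0],"grip":0}
    - {"slide":[7,0,0],"twist":[0,0,0],"grip":0}
    - {"slide":[4,0,0],"twist":[0,0,0],"grip":0}
    - {"slide":[0,0,0],"twist":[0,0,0],"grip":0}

```text
t: 10.85
tool_pos: [0.4698, -0.0323, 0.0041]
ee_rot: [-0.43, -0.561, -0.431, 0.561]
wrist_force: [-0.5, 0.2, -0.2]
finger_gap: 0.0146
```

Run:
```python
from h import *
s,q,M=state(); print(pf(q)); plan([*wp(-.087,.19),.004],-14.93)
s=snap('scene','s20');crop(s,180,140,300,250,6,'s21')
```

```text
[-0.0862  0.1898]
t 10.85 pos [ 0.4698 -0.0323  0.0041] down [-0.001  0.    -1.   ] yaw_y -14.96 gap 0.0146 F [-0.5  0.2 -0.2]
 slide mm [ 0.1 -0.2  0.8] twist x -0.0005
```

View pics/s21.png

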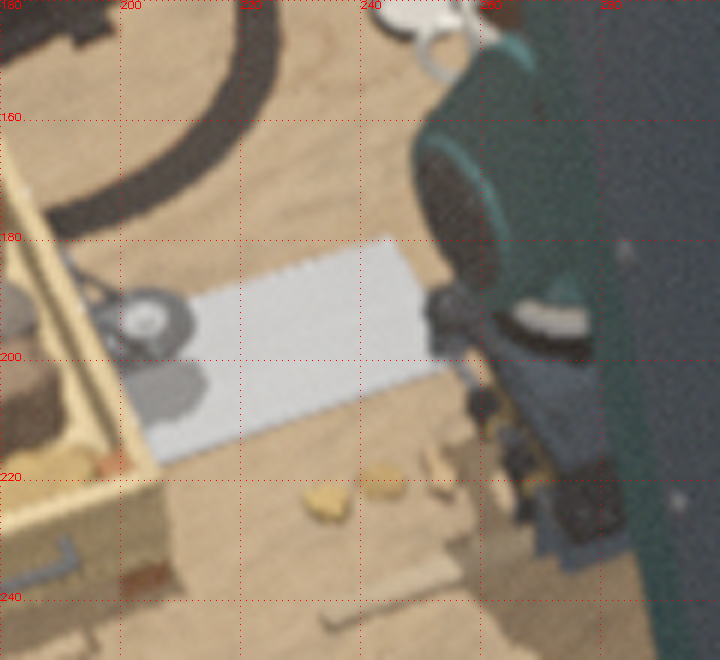

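>>> arm_command:
  deltas:
    - {"slide":[0,0,0],"twist":[0,0,0],"grip":40}
    - {"slide":[0,0,0],"twist":[0,0,0],"grip":40}
    - {"slide":[0,0,0],"twist":[0,0,0],"grip":40}
    - {"slide":[0,0,0],"twist":[0,0,0],"grip":40}
    - {"slide":[-15,0,0],"twist":[0,0,0],"grip":40}
    - {"slide":[-35,0,0],"twist":[0,0,0],"grip":100}
    - {"slide":[-40,0,0],"twist":[0,0,0],"grip":100}
    - {"slide":[-40,0,0],"twist":[0,0,0],"grip":100}
    - {"slide":[-40,0,0],"twist":[0,0,0],"grip":100}
    - {"slide":[-30,0,0],"twist":[0,0,0],"grip":100}
    - {"slide":[0,0,0],"twist":[0,0,0],"grip":100}

```text
t: 12.0
tool_pos: [0.4718, -0.0324, 0.2085]
ee_rot: [0.432, 0.562, 0.429, -0.559]
wrist_force: [0.2, -0.2, -1.2]
finger_gap: 0.0816
```

Run:
```python
from h import *
s,q,M=state(); plan([.487,-.195,.2],-115.6)
s=snap('scene','s22');crop(s,180,140,320,250,5,'s23')
t=snap('top','t22');crop(t,200,140,310,250,7,'t23')
```

```text
t 12.0 pos [ 0.4718 -0.0324  0.2085] down [ 0.007 -0.001 -1.   ] yaw_y -14.95 gap 0.0816 F [ 0.2 -0.2 -1.2]
 slide mm [  8.7  56.6 153.2] twist x 1.7566
```

View pics/s23.png

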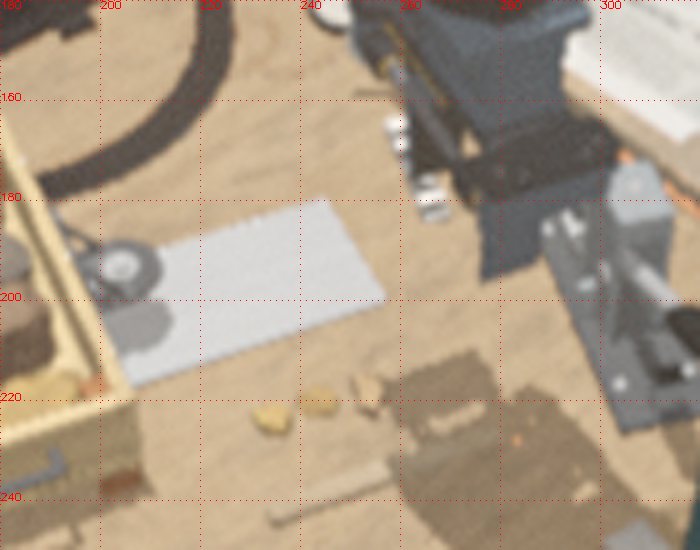

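View pics/t23.png

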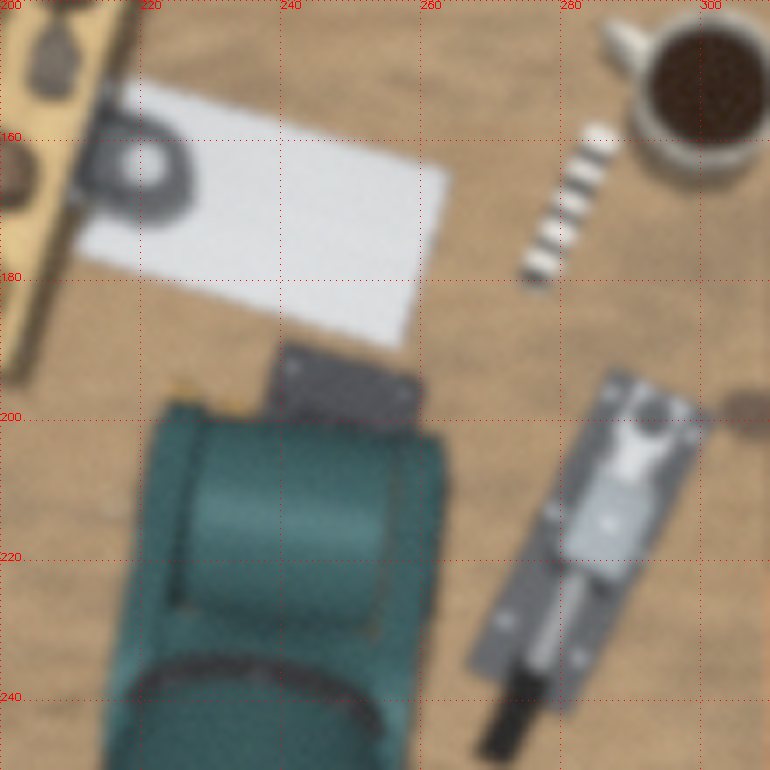

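Run:
```python
from h import *
t=cv2.imread('pics/t22.png');s=cv2.imread('pics/s22.png')
tt=lambda x,y:(200+(x+.5)/7-.5,140+(y+.5)/7-.5)
ss=lambda x,y:(180+(x+.5)/5-.5,140+(y+.5)/5-.5)
def blob(im,box,lo):
    x0,y0,x1,y1=box;g=cv2.cvtColor(im[y0:y1,x0:x1],cv2.COLOR_BGR2GRAY).astype(float)
    w=np.clip(g-lo,0,None);yy,xx=np.mgrid[y0:y1,x0:x1];return (w*xx).sum()/w.sum(),(w*yy).sum()/w.sum()
bt=blob(t,(216,159,225,168),150);bs=blob(s,(199,187,209,198),150)
print(bt,bs);p,e=tri(bs,bt);print('stud',p.round(4),e.round(4),pf(p),pf(pl('top',bt,.061)),pf(pl('scene',bs,.061)))
print('saddle',pl('top',tt(653,416),.035).round(4))
for q in((612,368),(712,422),(565,712),(464,666)): print('base',pl('top',tt(*q),.008).round(4))
print('dot',pl('top',tt(608,523),.12).round(4))
print('pad end mid',pl('top',tt(497,752),.12).round(4))
print('block tri',tri(ss(640,188),tt(608,523)))
print('block L/B corners', [pl('top',tt(*q),.12).round(4) for q in((590,472),(655,497),(615,582),(560,555))])
for n,im,box in(('top',t,(205,145,270,195)),('scene',s,(190,175,262,222))):
    x0,y0,x1,y1=box;hsv=cv2.cvtColor(im[y0:y1,x0:x1],cv2.COLOR_BGR2HSV)
    m=((hsv[...,1]<45)&(hsv[...,2]>150)).astype(np.uint8)
    c=max(cv2.findContours(m,0,1)[0],key=cv2.contourArea);h=cv2.convexHull(c).reshape(-1,2)+[x0,y0]
    for q in cv2.approxPolyDP(h.reshape(-1,1,2).astype(np.int32),2,True).reshape(-1,2): print(n,q,pf(pl(n,q,.004)))
```

```text
(np.float64(220.26376440460947), np.float64(162.89372599231754)) (np.float64(203.39556277056278), np.float64(191.99945887445887))
stud [0.6948 0.0701 0.0641] 0.0049 [ 0.0707 -0.0012] [ 0.0688 -0.0006] [ 0.0721 -0.0055]
saddle [ 0.5558 -0.2279  0.035 ]
base [ 0.5862 -0.2059  0.008 ]
base [ 0.5554 -0.2653  0.008 ]
base [ 0.3837 -0.1809  0.008 ]
base [ 0.4093 -0.1215  0.008 ]
dot [ 0.4888 -0.196   0.12  ]
pad end mid [ 0.3629 -0.1371  0.12  ]
block tri (array([ 0.48820137, -0.1963362 ,  0.12181245]), np.float64(0.0013705148629474782))
block L/B corners [array([ 0.5167, -0.1858,  0.12  ]), array([ 0.5036, -0.2217,  0.12  ]), array([ 0.4566, -0.2003,  0.12  ]), array([ 0.4708, -0.1699,  0.12  ])]
top [218 151] [ 0.0996 -0.0545]
top [263 164] [-0.0962 -0.0538]
top [257 188] [-0.0999  0.0499]
top [211 176] [0.0975 0.0546]
scene [256 197] [-0.0989  0.0409]
scene [254 201] [-0.0848  0.055 ]
scene [206 217] [0.0896 0.0528]
scene [200 204] [ 0.0885 -0.0101]
scene [211 189] [ 0.0295 -0.0609]
scene [243 179] [-0.0934 -0.0593]
```

>>> arm_command:
  deltas:
    - {"slide":[0,10,26],"twist":[0,0,0],"grip":100}
    - {"slide":[0,10,26],"twist":[0,0,0],"grip":100}
    - {"slide":[0,10,26],"twist":[0,0,0],"grip":100}
    - {"slide":[0,10,26],"twist":[0,0,0],"grip":100}
    - {"slide":[0,9,25],"twist":[0,0,0],"grip":100}
    - {"slide":[0,9,25],"twist":[0,0,0],"grip":100}
    - {"slide":[0,0,0],"twist":[0.146,0,0],"grip":100}
    - {"slide":[0,0,0],"twist":[0.146,0,0],"grip":100}
    - {"slide":[0,0,0],"twist":[0.146,0,0],"grip":100}
    - {"slide":[0,0,0],"twist":[0.146,0,0],"grip":100}
    - {"slide":[0,0,0],"twist":[0.146,0,0],"grip":100}
    - {"slide":[0,0,0],"twist":[0.146,0,0],"grip":100}
    - {"slide":[0,0,0],"twist":[0.146,0,0],"grip":100}
    - {"slide":[0,0,0],"twist":[0.146,0,0],"grip":100}
    - {"slide":[0,0,0],"twist":[0.146,0,0],"grip":100}
    - {"slide":[0,0,0],"twist":[0.146,0,0],"grip":100}
    - {"slide":[0,0,0],"twist":[0.146,0,0],"grip":100}
    - {"slide":[0,0,0],"twist":[0.146,0,0],"grip":100}
    - {"slide":[0,0,0],"twist":[0,0,0],"grip":100}

```text
t: 14.0
tool_pos: [0.4852, -0.1956, 0.2028]
ee_rot: [0.156, -0.689, 0.156, 0.691]
wrist_force: [-0.8, 0.8, -0.8]
finger_gap: 0.0914
```

Run:
```python
from h import *
plan([.488,-.196,.08],-115.65)
```

```text
t 14.0 pos [ 0.4852 -0.1956  0.2028] down [-0.002  0.001 -1.   ] yaw_y -115.48 gap 0.0914 F [-0.8  0.8 -0.8]
 slide mm [122.8  -0.8  -3. ] twist x 0.0030
```

>>> arm_command:
  deltas:
    - {"slide":[20,0,-3],"twist":[0.003,0,0],"grip":100}
    - {"slide":[25,-1,0],"twist":[0,0,0],"grip":100}
    - {"slide":[25,0,0],"twist":[0,0,0],"grip":100}
    - {"slide":[25,0,0],"twist":[0,0,0],"grip":100}
    - {"slide":[18,0,0],"twist":[0,0,0],"grip":100}
    - {"slide":[10,0,0],"twist":[0,0,0],"grip":100}
    - {"slide":[0,0,0],"twist":[0,0,0],"grip":60}
    - {"slide":[0,0,0],"twist":[0,0,0],"grip":50}
    - {"slide":[0,0,0],"twist":[0,0,0],"grip":0}
    - {"slide":[0,0,0],"twist":[0,0,0],"grip":0}
    - {"slide":[0,0,0],"twist":[0,0,0],"grip":0}
    - {"slide":[0,0,0],"twist":[0,0,0],"grip":0}
    - {"slide":[0,0,0],"twist":[0,0,0],"grip":0}
    - {"slide":[0,0,0],"twist":[0,0,0],"grip":0}
  force: 45

```text
t: 15.4
tool_pos: [0.4891, -0.1962, 0.0815]
ee_rot: [-0.156, 0.69, -0.156, -0.69]
wrist_force: [0.6, 3.2, 1.6]
finger_gap: 0.0399
```

Run:
```python
from h import *
plan([.488,-.196,.08],-115.65)
s=snap('scene','s24');crop(s,210,130,370,250,5,'s25')
t=snap('top','t24');crop(t,200,140,310,250,7,'t25')
```

```text
t 15.4 pos [ 0.4891 -0.1962  0.0815] down [ 0.  0. -1.] yaw_y -115.51 gap 0.0399 F [0.6 3.2 1.6]
 slide mm [1.5 0.3 1.1] twist x 0.0024
```

View pics/s25.png

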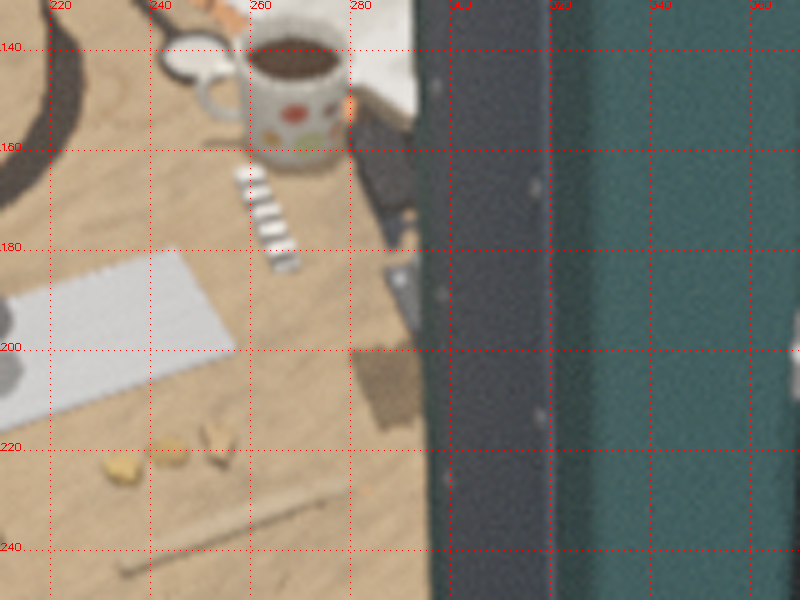

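View pics/t25.png

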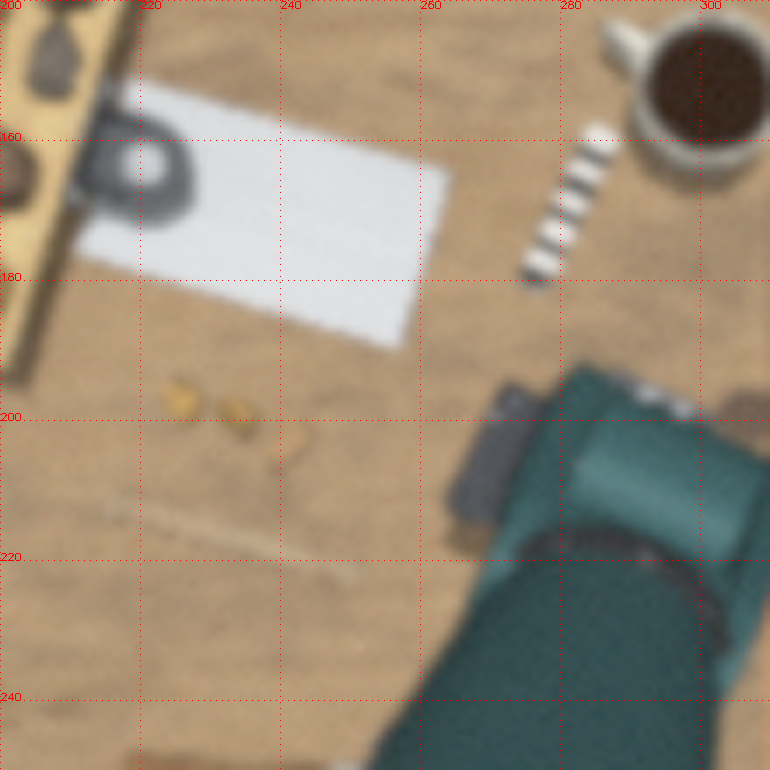

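>>> arm_command:
  deltas:
    - {"slide":[-10,0,0],"twist":[0,0,0],"grip":0}
    - {"slide":[-20,0,0],"twist":[0,0,0],"grip":0}
    - {"slide":[-20,0,0],"twist":[0,0,0],"grip":0}
    - {"slide":[0,0,0],"twist":[-0.08,0,0],"grip":0}
    - {"slide":[0,0,0],"twist":[-0.14,0,0],"grip":0}
    - {"slide":[0,0,0],"twist":[-0.14,0,0],"grip":0}
    - {"slide":[0,0,0],"twist":[-0.14,0,0],"grip":0}
    - {"slide":[0,0,0],"twist":[-0.14,0,0],"grip":0}
    - {"slide":[0,0,0],"twist":[-0.14,0,0],"grip":0}
    - {"slide":[0,0,0],"twist":[-0.14,0,0],"grip":0}
    - {"slide":[0,0,0],"twist":[-0.14,0,0],"grip":0}
    - {"slide":[0,0,0],"twist":[-0.14,0,0],"grip":0}
    - {"slide":[0,0,0],"twist":[-0.14,0,0],"grip":0}
    - {"slide":[0,0,0],"twist":[-0.14,0,0],"grip":0}
    - {"slide":[0,0,0],"twist":[-0.14,0,0],"grip":0}
    - {"slide":[0,0,0],"twist":[-0.135,0,0],"grip":0}
    - {"slide":[0,0,0],"twist":[0,0,0],"grip":0}

```text
t: 17.2
tool_pos: [0.4887, -0.1962, 0.1315]
ee_rot: [-0.431, -0.56, -0.432, 0.56]
wrist_force: [-0.3, -0.1, -6.2]
finger_gap: 0.0396
```

Run:
```python
from h import *
s,q,M=state();print(pf(q))
plan([*wp(-.0495,.038),.125],-14.93)
s=snap('scene','s26');crop(s,210,130,370,250,5,'s27')
t=snap('top','t26');crop(t,200,140,310,250,7,'t27')
```

```text
[-0.2397  0.1293]
t 17.2 pos [ 0.4887 -0.1962  0.1315] down [-0.001  0.    -1.   ] yaw_y -14.82 gap 0.0396 F [-0.3 -0.1 -6.2]
 slide mm [   6.4   91.7 -190.1] twist x 0.0019
```

View pics/s27.png

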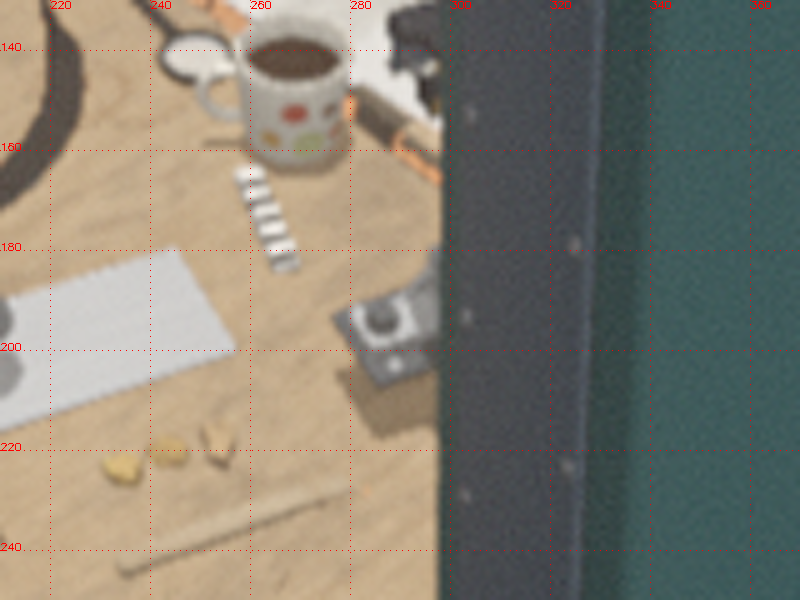

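View pics/t27.png

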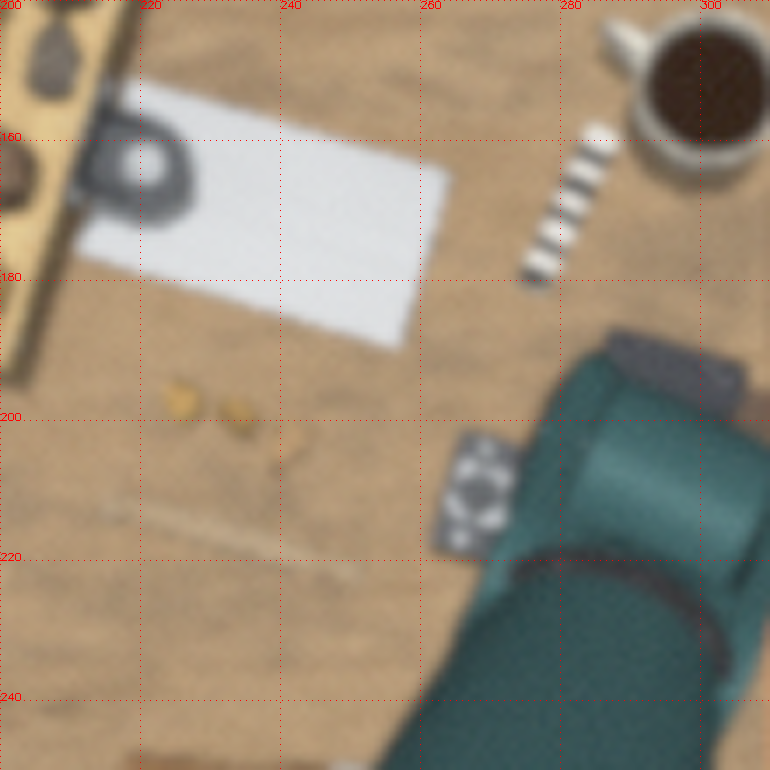

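Run:
```python
from h import *
s,q,M=state()
us=(210+384.5/5-.5,130+318.5/5-.5); ut=(200+479.5/7-.5,140+492.5/7-.5)
p,e=tri(us,ut);print(p.round(4),e.round(4))
for P in(p,pl('top',ut,.085),pl('scene',us,.085)): print((pf(P)-pf(q)).round(4),pf(P))
t=cv2.imread('pics/t26.png')
# base front corners z=.058
for c in((470,428),(435,548)): P=pl('top',(200+c[0]/7-.43,140+c[1]/7-.43),.058);print('front',(pf(P)-pf(q)).round(4))
for c in((182,398),(238,418),(288,440)): print('chip',pf(pl('top',(200+c[0]/7-.43,140+c[1]/7-.43),.008)))
for c in((105,508),(357,578)): print('scr',pf(pl('top',(200+c[0]/7-.43,140+c[1]/7-.43),.009)))
for c in((535,285),(520,278),(550,290)): print('scale',pf(pl('top',(200+c[0]/7-.43,140+c[1]/7-.43),.009)))
```

```text
[ 0.5074 -0.126   0.0785] 0.0009
[0.0726 0.0003] [-0.1671  0.1294]
[0.0723 0.0009] [-0.1674  0.13  ]
[0.0762 0.0052] [-0.1635  0.1343]
front [ 0.0869 -0.0347]
front [0.0873 0.0368]
chip [0.0149 0.1199]
chip [-0.0201  0.1221]
chip [-0.052   0.1264]
scr [0.0399 0.1946]
scr [-0.1136  0.1932]
scale [-0.1668 -0.0022]
scale [-0.1571 -0.0038]
scale [-0.1761 -0.0018]
```

>>> arm_command:
  deltas:
    - {"slide":[0,6,-12],"twist":[0,0,0],"grip":0}
    - {"slide":[0,12,-25],"twist":[0,0,0],"grip":0}
    - {"slide":[0,13,-27],"twist":[0,0,0],"grip":0}
    - {"slide":[0,13,-27],"twist":[0,0,0],"grip":0}
    - {"slide":[0,13,-27],"twist":[0,0,0],"grip":0}
    - {"slide":[0,13,-27],"twist":[0,0,0],"grip":0}
    - {"slide":[0,12,-25],"twist":[0,0,0],"grip":0}
    - {"slide":[0,6,-13],"twist":[0,0,0],"grip":0}
    - {"slide":[0,4,-9],"twist":[0,0,0],"grip":0}
    - {"slide":[0,0,0],"twist":[0,0,0],"grip":0}

```text
t: 18.3
tool_pos: [0.6276, -0.0341, 0.1312]
ee_rot: [-0.431, -0.561, -0.431, 0.561]
wrist_force: [-0.8, 0.1, -6.2]
finger_gap: 0.0399
```

Run:
```python
from h import *
s,q,M=state();print(pf(q))
plan([*wp(-.048,.038),.0875],-14.93)
s=snap('scene','s28');crop(s,180,120,300,230,6,'s29')
t=snap('top','t28');crop(t,200,140,310,250,7,'t29')
```

```text
[-0.0473  0.0369]
t 18.3 pos [ 0.6276 -0.0341  0.1312] down [-0.001 -0.    -1.   ] yaw_y -14.96 gap 0.0399 F [-0.8  0.1 -6.2]
 slide mm [43.7 -1.1  0.7] twist x -0.0006
```

View pics/s29.png

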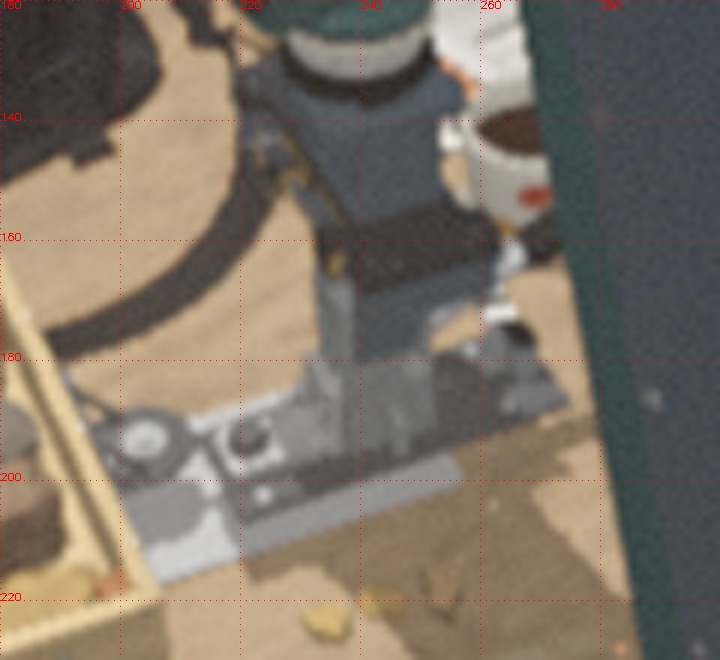

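View pics/t29.png

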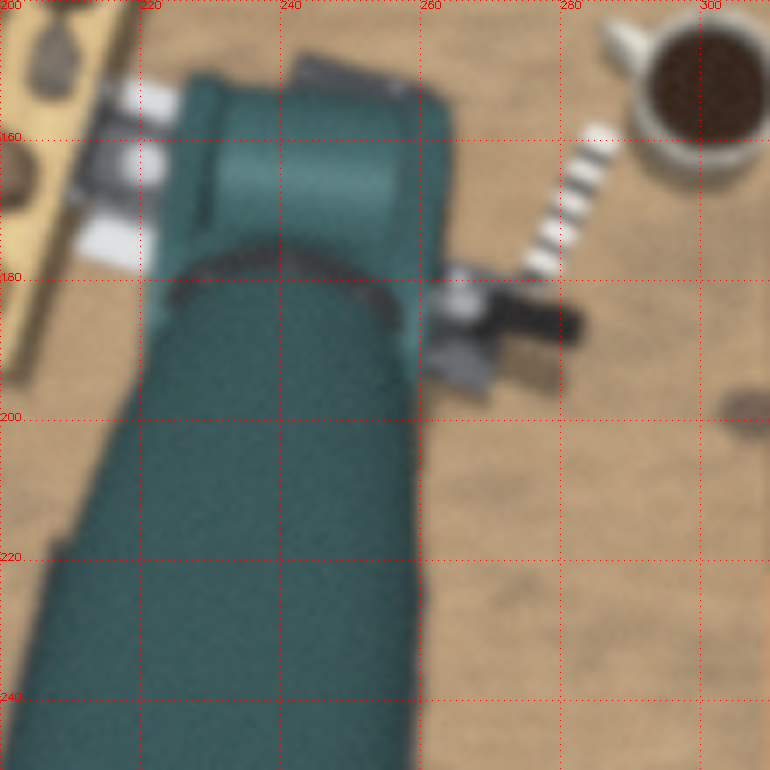

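Run:
```python
from h import *
s,q,M=state();b=pf(q);z=q[2]-.0815
for x in(.0935,-.1065):
    for dz in(0,.008): print(x,dz,pr('scene',[[*wp(b[0]+x,b[1]+.035),z+dz]]).round(1))
print('saddle',pr('scene',[[*wp(b[0]+.0735,b[1]),z+.035]]).round(1))
print('seen front bottom', 180+240.5/6-.5,120+522/6-.5,'rear',180+569/6-.5,120+404/6-.5,'saddle',180+249/6-.5,120+436/6-.5)
```

```text
0.0935 0 [[219.6 207.7]]
0.0935 0.008 [[219.5 206.1]]
-0.1065 0 [[274.8 188.9]]
-0.1065 0.008 [[274.9 187.3]]
saddle [[220.7 191.3]]
seen front bottom 219.58333333333334 206.5 rear 274.3333333333333 186.83333333333331 saddle 221.0 192.16666666666669
```

>>> arm_command:
  deltas:
    - {"slide":[0,-8,8],"twist":[0,0,0],"grip":0}
    - {"slide":[10,0,0],"twist":[0,0,0],"grip":0}
    - {"slide":[15,0,0],"twist":[0,0,0],"grip":0}
    - {"slide":[10,0,0],"twist":[0,0,0],"grip":0}
    - {"slide":[5,0,0],"twist":[0,0,0],"grip":0}
    - {"slide":[3,0,0],"twist":[0,0,0],"grip":0}
    - {"slide":[0,0,0],"twist":[0,0,0],"grip":0}

```text
t: 19.1
tool_pos: [0.6177, -0.0402, 0.088]
ee_rot: [-0.431, -0.561, -0.431, 0.561]
wrist_force: [0.7, -0.2, -6.3]
finger_gap: 0.0397
```

Run:
```python
from h import *
s,q,M=state();print(pf(q))
plan([*wp(-.003,-.0015),.0875],-14.93)
s=snap('scene','s30');crop(s,180,120,300,230,6,'s31')
```

```text
[-0.0557  0.0448]
t 19.1 pos [ 0.6177 -0.0402  0.088 ] down [-0.001  0.    -1.   ] yaw_y -14.95 gap 0.0397 F [ 0.7 -0.2 -6.3]
 slide mm [  0.5  46.3 -52.7] twist x -0.0004
```

View pics/s31.png

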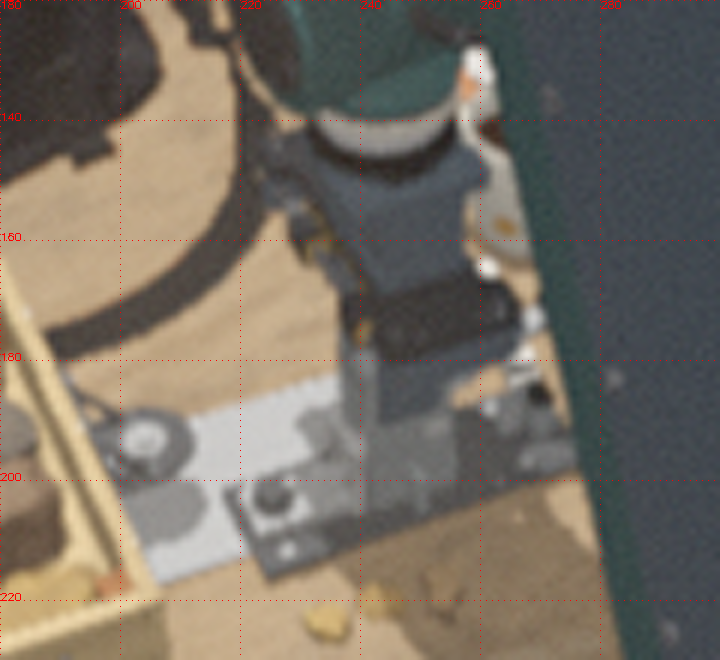

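Run:
```python
from h import *
s,q,M=state();u=(180+271/6-.5,120+496/6-.5);P=pl('scene',u,.0415);print(pf(P)-pf(q))
b=pf(q)
for x,y in((.0935,.035),(.0935,-.035)): print(pr('scene',[[*wp(b[0]+x,b[1]+y),.0145]]))
```

```text
[0.0751 0.0049]
[[223.3389144  215.55373992]]
[[215.72672048 201.19904316]]
```

>>> arm_command:
  deltas:
    - {"slide":[0,5,-4],"twist":[0,0,0],"grip":0}
    - {"slide":[0,7,-6],"twist":[0,0,0],"grip":0}
    - {"slide":[0,7,-6],"twist":[0,0,0],"grip":0}
    - {"slide":[0,7,-6],"twist":[0,0,0],"grip":0}
    - {"slide":[0,6,-6],"twist":[0,0,0],"grip":0}
    - {"slide":[0,6,-7],"twist":[0,0,0],"grip":0}
    - {"slide":[0,5,-7],"twist":[0,0,0],"grip":0}
    - {"slide":[0,3,-6],"twist":[0,0,0],"grip":0}
    - {"slide":[0,0,-3],"twist":[0,0,0],"grip":0}
    - {"slide":[0,0,0],"twist":[0,0,0],"grip":0}

```text
t: 20.15
tool_pos: [0.6753, -0.0024, 0.0883]
ee_rot: [-0.431, -0.561, -0.431, 0.561]
wrist_force: [0.6, 0.2, -7.9]
finger_gap: 0.0398
```

Run:
```python
from h import *
s,q,M=state();print(pf(q))
plan([*wp(-.003,-.0015),.0855],-14.93)
s=snap('scene','s32');crop(s,180,120,300,230,6,'s33')
t=snap('top','t32');crop(t,200,140,310,250,7,'t33')
```

```text
[-0.0044 -0.001 ]
t 20.15 pos [ 0.6753 -0.0024  0.0883] down [-0.  0. -1.] yaw_y -14.93 gap 0.0398 F [ 0.6  0.2 -7.9]
 slide mm [ 2.8  0.5 -1.4] twist x 0.0000
```

View pics/s33.png

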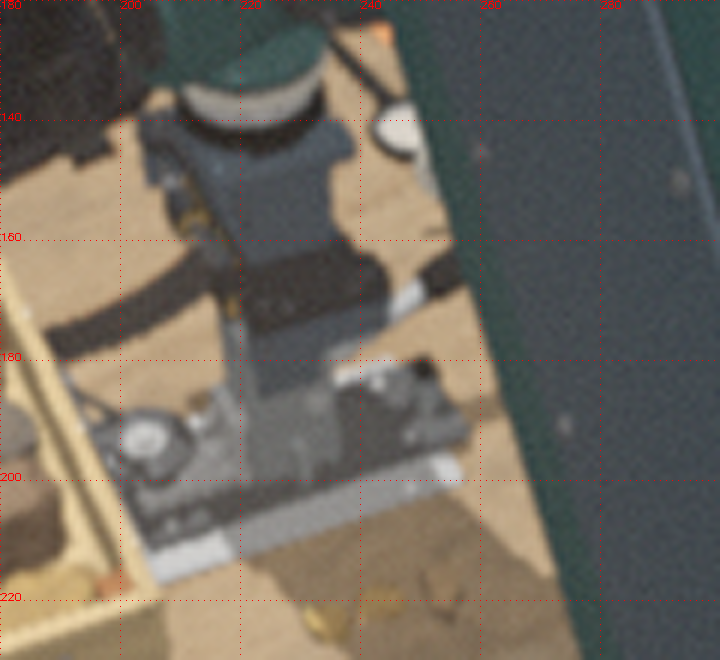

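View pics/t33.png

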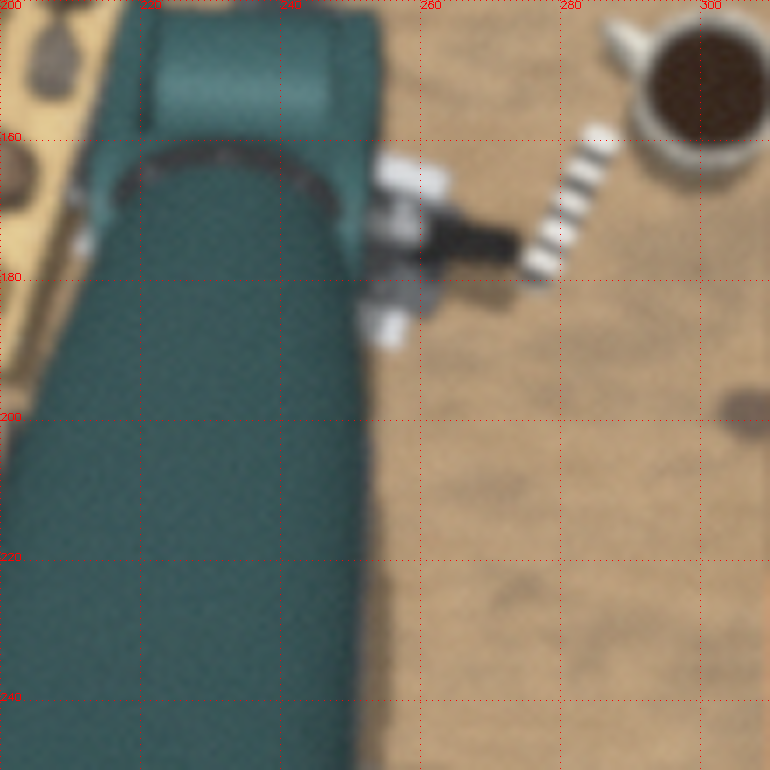

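>>> arm_command:
  deltas:
    - {"slide":[1,0,-1],"twist":[0,0,0],"grip":0}
    - {"slide":[1,0,0],"twist":[0,0,0],"grip":0}
    - {"slide":[1,0,0],"twist":[0,0,0],"grip":0}
    - {"slide":[0,0,0],"twist":[0,0,0],"grip":0}

```text
t: 20.65
tool_pos: [0.6759, -0.0025, 0.0865]
ee_rot: [-0.431, -0.561, -0.43, 0.561]
wrist_force: [-4.6, -4.5, 5.1]
finger_gap: 0.0396
```

Run:
```python
from h import *
s,q,M=state();print(pf(q))
plan([*wp(-.003,-.0015),.0855],-14.93)
```

```text
[-0.0043 -0.0017]
t 20.65 pos [ 0.6759 -0.0025  0.0865] down [ 0.    -0.001 -1.   ] yaw_y -14.94 gap 0.0396 F [-4.6 -4.5  5.1]
 slide mm [ 1.  -0.2 -1.3] twist x -0.0003
```

>>> arm_command:
  deltas:
    - {"slide":[0,0,0],"twist":[0,0,0],"grip":50}
    - {"slide":[0,0,0],"twist":[0,0,0],"grip":60}
    - {"slide":[0,0,0],"twist":[0,0,0],"grip":70}
    - {"slide":[0,0,0],"twist":[0,0,0],"grip":70}
    - {"slide":[0,0,0],"twist":[0,0,0],"grip":70}
    - {"slide":[0,0,0],"twist":[0,0,0],"grip":70}

```text
t: 21.25
tool_pos: [0.6757, -0.0018, 0.0854]
ee_rot: [0.431, 0.561, 0.431, -0.561]
wrist_force: [0.5, 1.4, 0.6]
finger_gap: 0.0637
```

Run:
```python
from h import *
plan([*wp(-.003,-.0015),.0855],-14.93)
```

```text
t 21.25 pos [ 0.6757 -0.0018  0.0854] down [ 0.  0. -1.] yaw_y -14.95 gap 0.0637 F [0.5 1.4 0.6]
 slide mm [-0.1  0.2 -0.7] twist x -0.0004
```

>>> arm_command:
  deltas:
    - {"slide":[-10,0,0],"twist":[0,0,0],"grip":70}
    - {"slide":[-20,0,0],"twist":[0,0,0],"grip":70}
    - {"slide":[-30,0,0],"twist":[0,0,0],"grip":70}
    - {"slide":[-30,0,0],"twist":[0,0,0],"grip":70}
    - {"slide":[-25,0,0],"twist":[0,0,0],"grip":0}
    - {"slide":[0,0,20],"twist":[0,0,0],"grip":0}
    - {"slide":[0,0,35],"twist":[0,0,0],"grip":0}
    - {"slide":[0,0,35],"twist":[0,0,0],"grip":0}
    - {"slide":[0,0,28],"twist":[0,0,0],"grip":0}
    - {"slide":[0,0,0],"twist":[0,0,0],"grip":0}
    - {"slide":[0,0,0],"twist":[0,0,0],"grip":0}

```text
t: 22.35
tool_pos: [0.6448, -0.1165, 0.2004]
ee_rot: [-0.43, -0.561, -0.43, 0.561]
wrist_force: [0.7, -0.1, -0.4]
finger_gap: 0.0107
```

Run:
```python
from h import *
s,q,M=state();print(pf(q))
plan([*wp(-.122,-.001),.15],-14.93)
s=snap('scene','s34');crop(s,180,120,300,230,6,'s35')
t=snap('top','t34');crop(t,200,140,310,250,7,'t35')
```

```text
[-0.1224 -0.001 ]
t 22.35 pos [ 0.6448 -0.1165  0.2004] down [-0.  0. -1.] yaw_y -15.03 gap 0.0107 F [ 0.7 -0.1 -0.4]
 slide mm [50.4 -0.  -0.4] twist x -0.0017
```

View pics/s35.png

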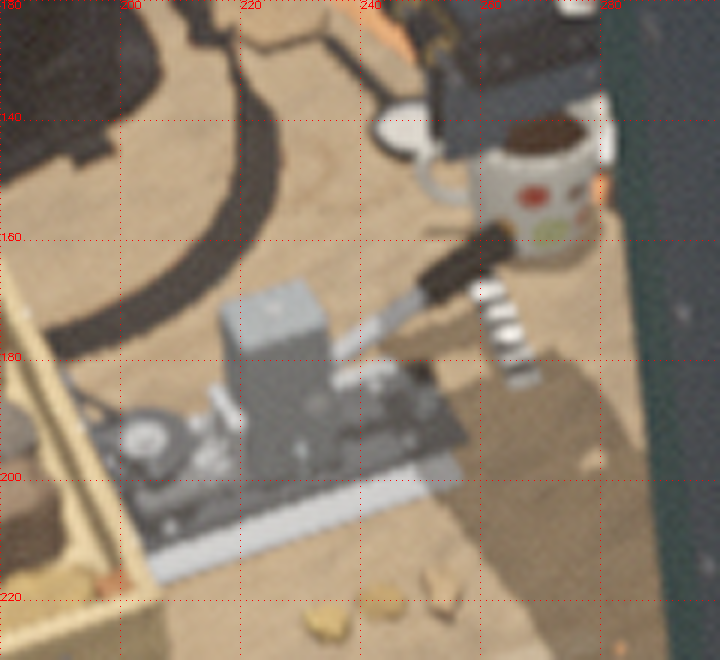

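View pics/t35.png

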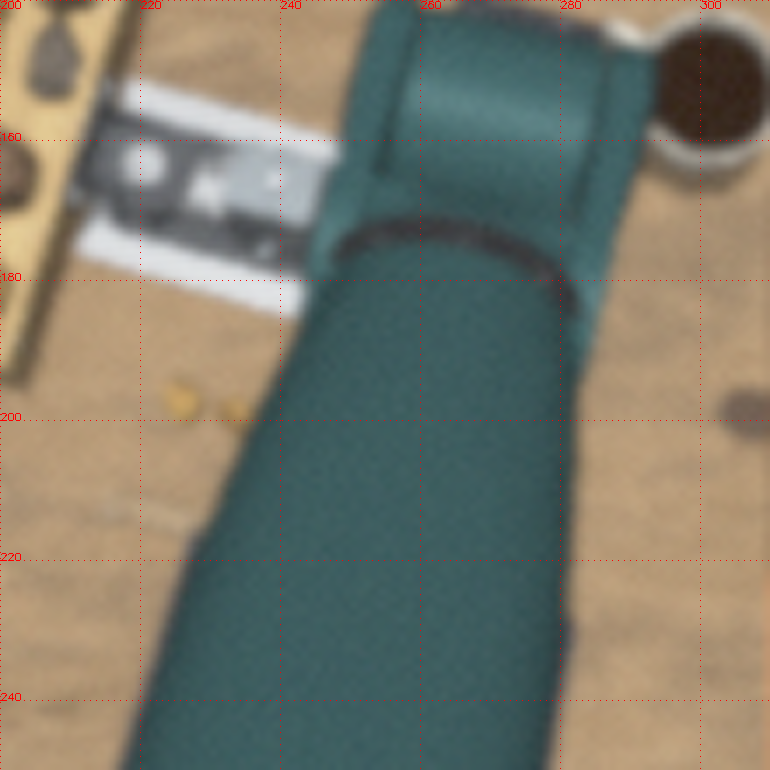

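Run:
```python
from h import *
us=(180+273.5/6-.5,120+308.5/6-.5);ut=(200+274.5/7-.5,140+181/7-.5)
p,e=tri(us,ut);print('dot',p.round(4),e.round(4),pf(p),pf(pl('top',ut,.124)),pf(pl('scene',us,.124)))
# stud same method
us=(180+146/6-.5,120+441/6-.5);ut=(200+146/7-.5,140+166/7-.5)
print('stud',pf(pl('top',ut,.062)),pf(pl('scene',us,.062)))
# base bottom/top near edge corners z=.012
for c in((145,540),(470,430)): print('base near edge',pf(pl('scene',(180+c[0]/6-.4,120+c[1]/6-.4),.012)))
```

```text
dot [ 0.6749 -0.0077  0.1275] 0.0031 [-0.0096 -0.002 ] [-0.0106 -0.0019] [-0.0095 -0.0064]
stud [0.068  0.0007] [0.0725 0.0004]
base near edge [0.087 0.026]
base near edge [-0.1134  0.0257]
```

Run:
```python
from h import *
t=cv2.imread('pics/t34.png');crop(t,205,148,252,190,16,'t36')
s=cv2.imread('pics/s34.png');crop(s,195,170,265,220,11,'s36')
```

```text
(no output)
```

View pics/t36.png

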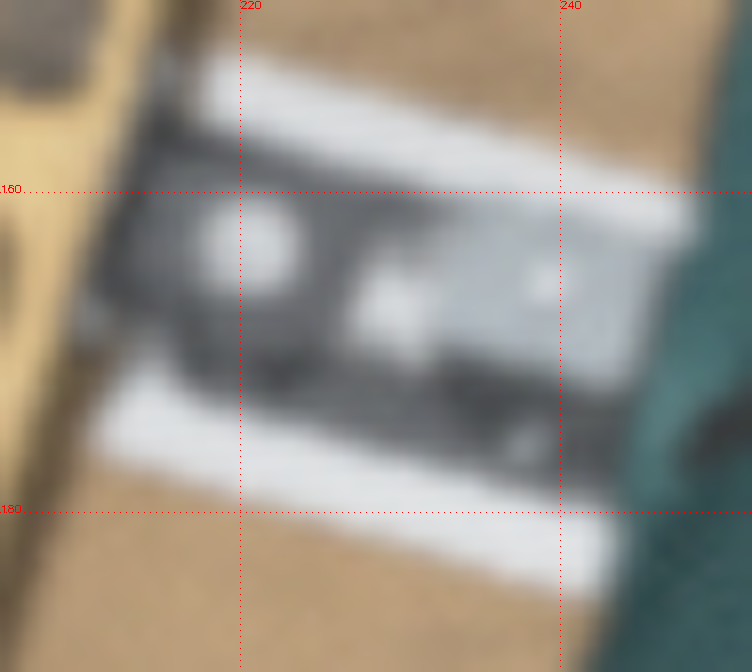

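View pics/s36.png

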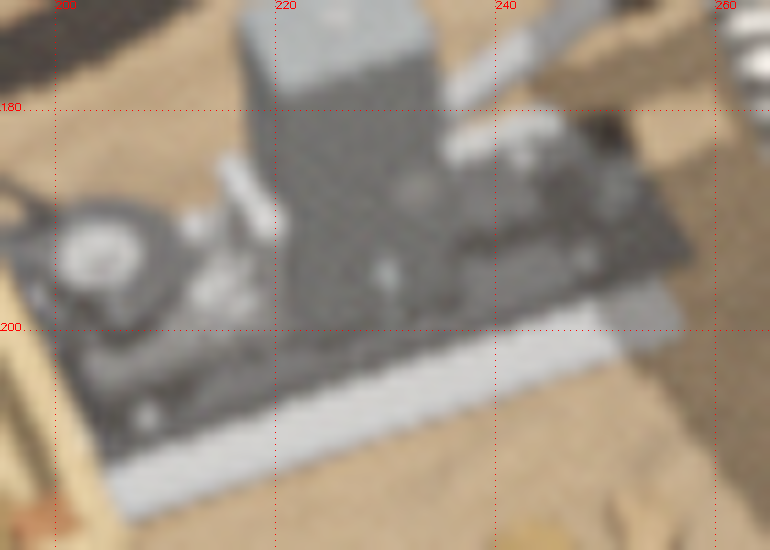

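>>> arm_command:
  deltas:
    - {"slide":[25,0,2],"twist":[0,0,0],"grip":0}
    - {"slide":[25,0,0],"twist":[0,0,0],"grip":0}
    - {"slide":[15,0,0],"twist":[0,0,0],"grip":0}
    - {"slide":[5,0,0],"twist":[0,0,0],"grip":0}
    - {"slide":[5,0,1],"twist":[0,0,0],"grip":0}
    - {"slide":[5,0,1],"twist":[0,0,0],"grip":0}
    - {"slide":[0,0,0],"twist":[0,0,0],"grip":0}
  force: 20

```text
t: 23.15
tool_pos: [0.6445, -0.1198, 0.1207]
ee_rot: [0.431, 0.561, 0.43, -0.561]
wrist_force: [-0.3, 0.8, 0.4]
finger_gap: 0.0005
```

Run:
```python
from h import *
s,q,M=state();print(pf(q))
plan([*wp(-.1395,-.0015),.058],-14.93)
s=snap('scene','s37');crop(s,180,120,300,230,6,'s38')
```

```text
[-0.1258 -0.0016]
t 23.15 pos [ 0.6445 -0.1198  0.1207] down [ 0.001 -0.    -1.   ] yaw_y -14.96 gap 0.0005 F [-0.3  0.8  0.4]
 slide mm [62.7 -0.1 13.7] twist x -0.0004
```

View pics/s38.png

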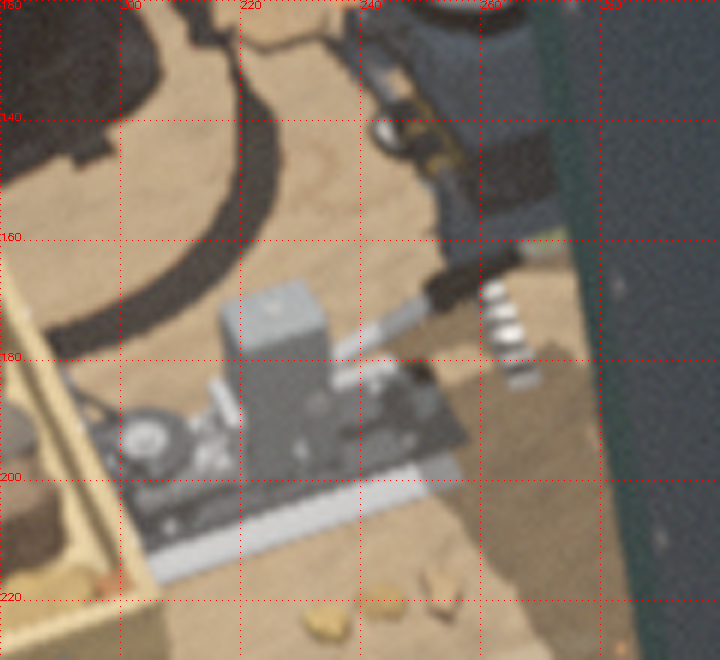

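>>> arm_command:
  deltas:
    - {"slide":[4,0,1],"twist":[0,0,0],"grip":0}
    - {"slide":[4,0,1],"twist":[0,0,0],"grip":0}
    - {"slide":[4,0,1],"twist":[0,0,0],"grip":0}
    - {"slide":[4,0,1],"twist":[0,0,0],"grip":0}
    - {"slide":[4,0,1],"twist":[0,0,0],"grip":0}
    - {"slide":[4,0,1],"twist":[0,0,0],"grip":0}
    - {"slide":[4,0,1],"twist":[0,0,0],"grip":0}
    - {"slide":[0,0,0],"twist":[0,0,0],"grip":0}

```text
t: 24.0
tool_pos: [0.6425, -0.1266, 0.0924]
ee_rot: [0.431, 0.561, 0.431, -0.561]
wrist_force: [-1.6, 0.8, 11.1]
finger_gap: 0.0001
```

Run:
```python
from h import *
s,q,M=state();print(pf(q))
plan([*wp(-.1395,-.0015),.058],-14.93)
s=snap('scene','s39');crop(s,180,120,300,230,6,'s40')
t=snap('top','t39');crop(t,205,148,252,190,16,'t40')
```

```text
[-0.1329 -0.0014]
t 24.0 pos [ 0.6425 -0.1266  0.0924] down [ 0.  0. -1.] yaw_y -14.96 gap 0.0001 F [-1.6  0.8 11.1]
 slide mm [34.4  0.1  6.6] twist x -0.0005
```

View pics/s40.png

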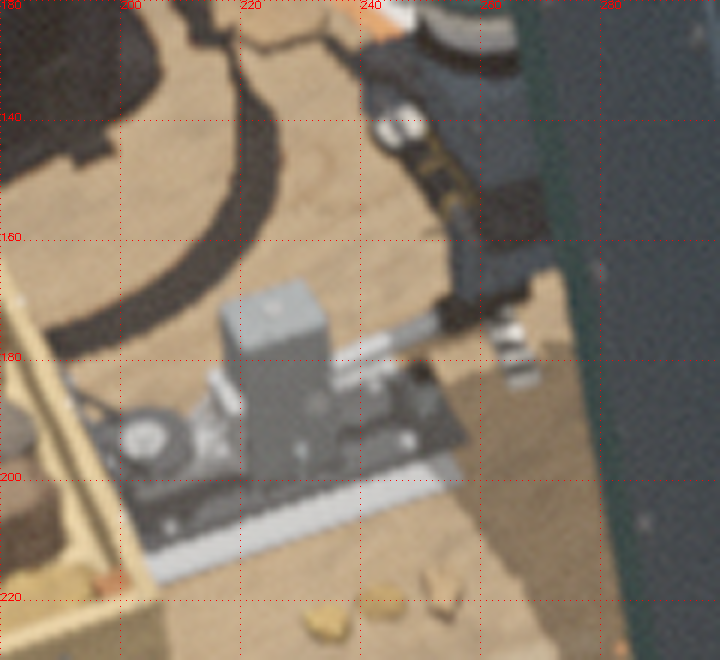

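View pics/t40.png

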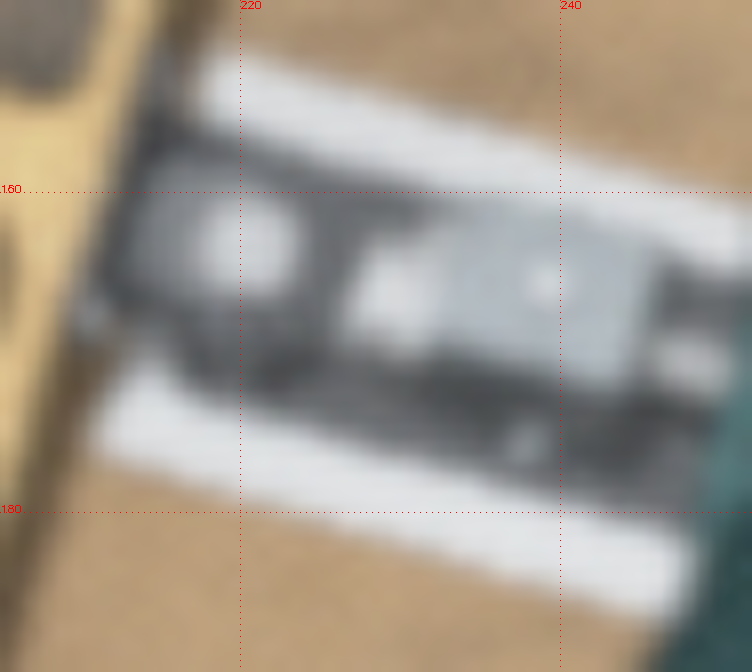

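>>> arm_command:
  deltas:
    - {"slide":[3,0,1],"twist":[0,0,0],"grip":0}
    - {"slide":[3,0,1],"twist":[0,0,0],"grip":0}
    - {"slide":[3,0,1],"twist":[0,0,0],"grip":0}
    - {"slide":[3,0,1],"twist":[0,0,0],"grip":0}
    - {"slide":[3,0,1],"twist":[0,0,0],"grip":0}
    - {"slide":[3,0,1],"twist":[0,0,0],"grip":0}
    - {"slide":[0,0,0],"twist":[0,0,0],"grip":0}

```text
t: 24.8
tool_pos: [0.6416, -0.1317, 0.0748]
ee_rot: [0.431, 0.561, 0.431, -0.56]
wrist_force: [0.5, 7.2, 10.6]
finger_gap: 0.0004
```

Run:
```python
from h import *
s,q,M=state();print(pf(q))
plan([*wp(-.1395,-.0015),.058],-14.93)
s=snap('scene','s41');crop(s,180,120,300,230,6,'s42')
```

```text
[-0.138  -0.0018]
t 24.8 pos [ 0.6416 -0.1317  0.0748] down [ 0.001  0.001 -1.   ] yaw_y -14.97 gap 0.0004 F [ 0.5  7.2 10.6]
 slide mm [16.8 -0.3  1.5] twist x -0.0007
```

View pics/s42.png

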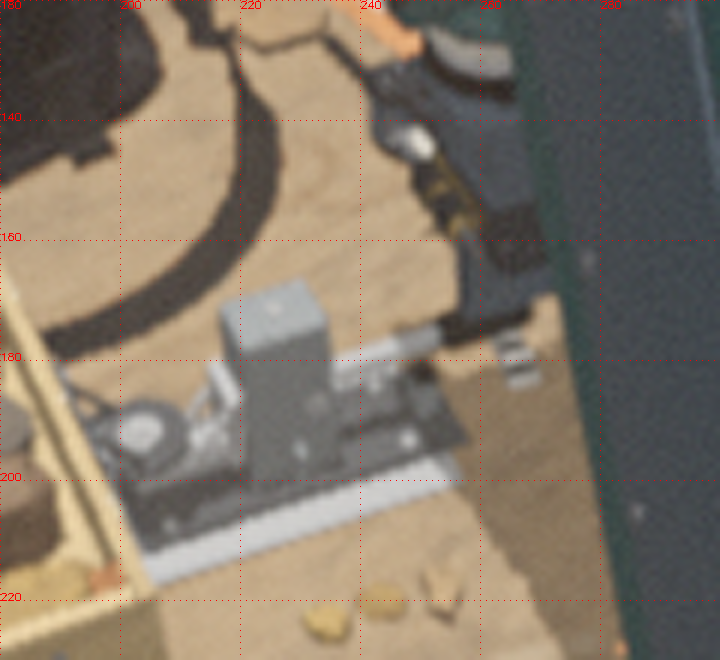

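>>> arm_command:
  deltas:
    - {"slide":[3,0,-1],"twist":[0,0,0],"grip":0}
    - {"slide":[3,0,0],"twist":[0,0,0],"grip":0}
    - {"slide":[3,0,0],"twist":[0,0,0],"grip":0}
    - {"slide":[3,0,0],"twist":[0,0,0],"grip":0}
    - {"slide":[3,0,0],"twist":[0,0,0],"grip":0}
    - {"slide":[0,0,0],"twist":[0,0,0],"grip":0}

```text
t: 25.45
tool_pos: [0.6417, -0.1318, 0.06]
ee_rot: [0.431, 0.561, 0.43, -0.561]
wrist_force: [-3.6, -3.3, 15.2]
finger_gap: 0.0005
```

Run:
```python
from h import *
s,q,M=state();print(pf(q))
plan([*wp(-.1395,-.0015),.058],-14.93)
```

```text
[-0.1381 -0.0019]
t 25.45 pos [ 0.6417 -0.1318  0.06  ] down [ 0.001 -0.001 -1.   ] yaw_y -14.96 gap 0.0005 F [-3.6 -3.3 15.2]
 slide mm [ 2.  -0.4  1.4] twist x -0.0005
```

>>> arm_command:
  deltas:
    - {"slide":[2,0,0],"twist":[0,0,0],"grip":0}
    - {"slide":[2,0,0],"twist":[0,0,0],"grip":0}
    - {"slide":[0,0,0],"twist":[0,0,0],"grip":0}
    - {"slide":[0,0,0],"twist":[0,0,0],"grip":0}

```text
t: 25.85
tool_pos: [0.6418, -0.1317, 0.057]
ee_rot: [0.431, 0.561, 0.43, -0.561]
wrist_force: [-7.2, -2.0, 24.9]
finger_gap: 0.0004
```

Run:
```python
from h import *
s,q,M=state();print(pf(q))
plan([*wp(-.1395,-.0015),.058],-14.93)
s=snap('scene','s43');crop(s,180,120,300,230,6,'s44')
t=snap('top','t43');crop(t,200,140,310,250,7,'t44')
```

```text
[-0.138 -0.002]
t 25.85 pos [ 0.6418 -0.1317  0.057 ] down [ 0.001 -0.    -1.   ] yaw_y -14.95 gap 0.0004 F [-7.2 -2.  24.9]
 slide mm [-1.  -0.5  1.5] twist x -0.0004
```

View pics/s44.png

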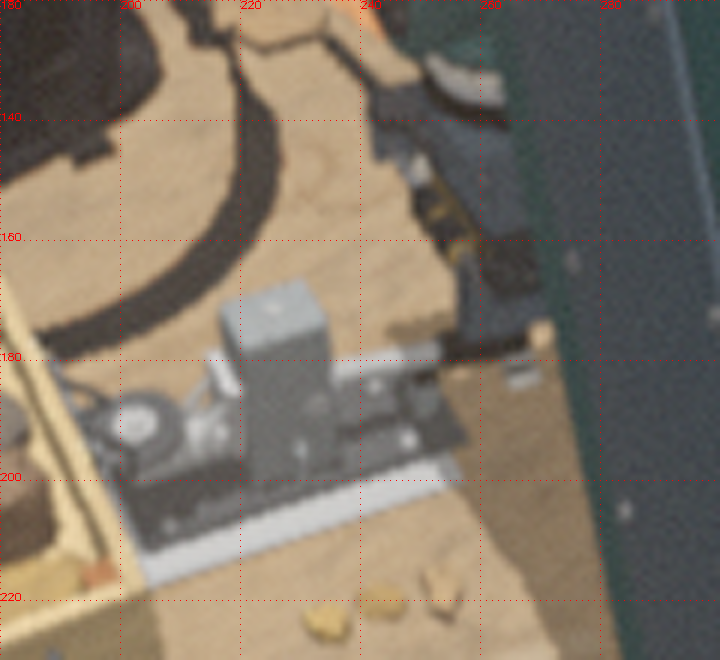

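View pics/t44.png

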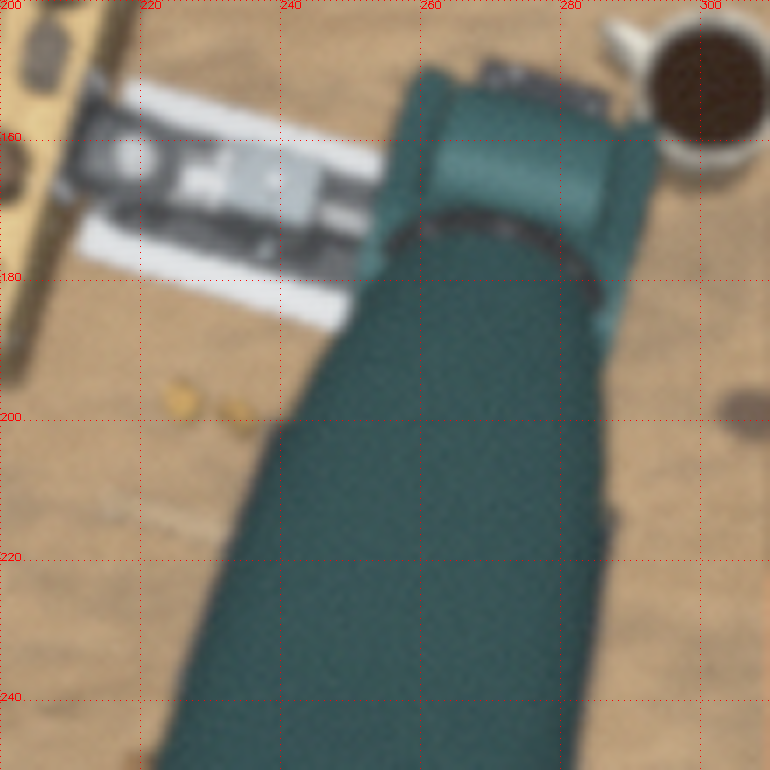

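Run:
```python
from h import *
def blob(im,box,lo):
    x0,y0,x1,y1=box;g=cv2.cvtColor(im[y0:y1,x0:x1],cv2.COLOR_BGR2GRAY).astype(float)
    w=np.clip(g-lo,0,None);yy,xx=np.mgrid[y0:y1,x0:x1];return (w*xx).sum()/w.sum(),(w*yy).sum()/w.sum()
def cands(im,box):
    x0,y0,x1,y1=box;g=im[y0:y1,x0:x1].mean(2)
    return g.round(0).astype(int)
for a,b in(('22','before'),('34','before2'),('39','mid'),('43','now')):
    t=cv2.imread(f'pics/t{a}.png');s=cv2.imread(f'pics/s{a}.png')
    if a=='43': bt=(214,157,224,168);bs=(197,185,207,196)
    else: bt=(215,158,225,168);bs=(199,187,208,198)
    lo=150 if a!='43' else 140
    # template: brightest blob above local threshold = 60% of max
    out=[]
    for im,bx in((t,bt),(s,bs)):
        x0,y0,x1,y1=bx;g=im[y0:y1,x0:x1].mean(2);th=.5*(g.max()+np.median(g))
        m=(g>th).astype(np.uint8);k,l,st,ce=cv2.connectedComponentsWithStats(m);i=1+np.argmax(st[1:,4]);out.append((ce[i]+[x0,y0],st[i,4]))
    p,e=tri(out[1][0],out[0][0]);print(b,out[0],out[1],p.round(4),e.round(4),pf(p))
for a in('34','43'):
    t=cv2.imread(f'pics/t{a}.png')
    g=t[162:170,236:243].mean(2);i=np.unravel_index(g.argmax(),g.shape);print('dot',a,i,blob(t,(237,163,242,168),g.max()-15))
s=cv2.imread('pics/s43.png');crop(s,185,170,245,215,13,'s45')
t=cv2.imread('pics/t43.png');crop(t,205,148,252,190,16,'t45')
```

```text
before (array([220.17391304, 163.        ]), np.int32(23)) (array([203.52173913, 192.60869565]), np.int32(23)) [0.6946 0.0704 0.0616] 0.0043 [ 0.0709 -0.0009]
before2 (array([220.17391304, 163.        ]), np.int32(23)) (array([203.52173913, 192.60869565]), np.int32(23)) [0.6946 0.0704 0.0616] 0.0043 [ 0.0709 -0.0009]
mid (array([219.90909091, 162.90909091]), np.int32(22)) (array([203.51724138, 192.75862069]), np.int32(29)) [0.6946 0.0711 0.0614] 0.0032 [ 0.0716 -0.0008]
now (array([218.82608696, 162.        ]), np.int32(23)) (array([202., 190.]), np.int32(31)) [0.6958 0.0744 0.0759] 0.0036 [ 0.0751 -0.001 ]
dot 34 (np.int64(3), np.int64(3)) (np.float64(238.7553191489362), np.float64(165.32978723404256))
dot 43 (np.int64(3), np.int64(3)) (np.float64(238.76666666666668), np.float64(165.23333333333335))
```

View pics/s45.png

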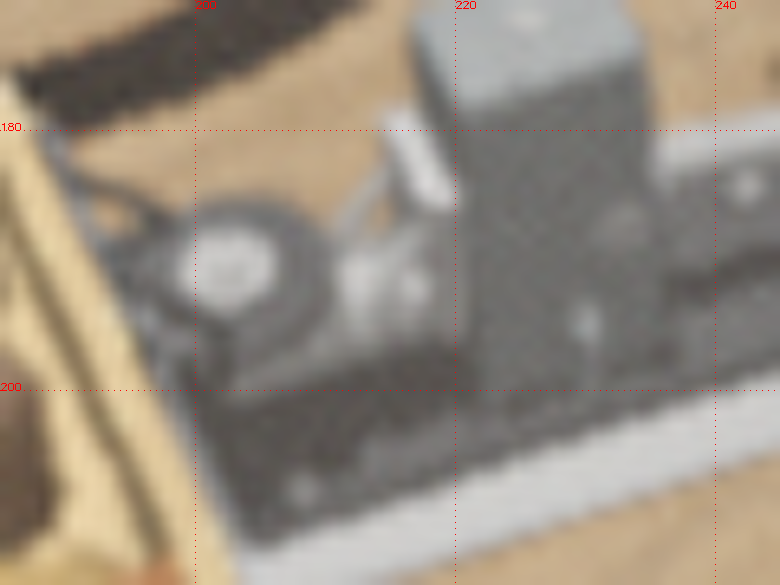

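View pics/t45.png

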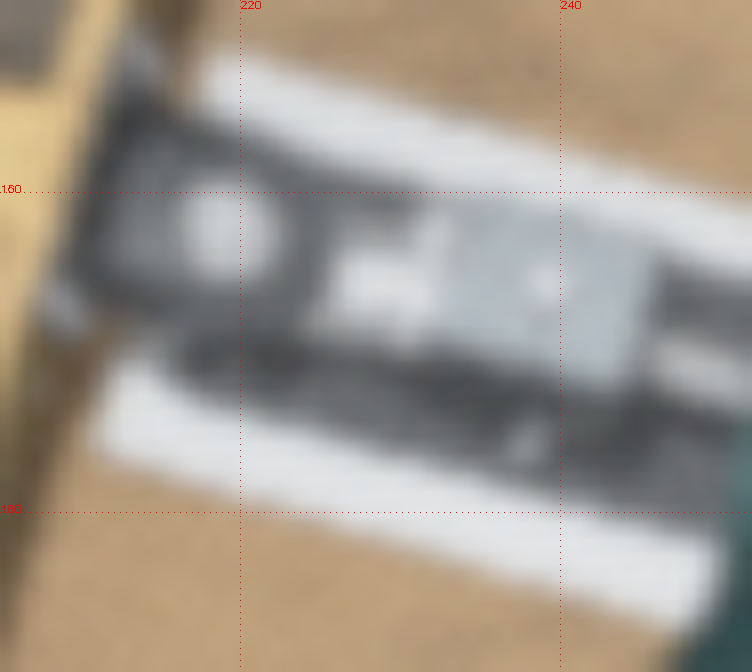

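Run:
```python
from h import *
s,q,M=state();print(s['t'],q,s['wrist_force'],s['dq'].round(4))
print(order.finish_job())
```

```text
25.95 [ 0.64182291 -0.13177463  0.05698583] [-6.91571022 -1.85371877 25.37454521] [-0.0003  0.001  -0.0003 -0.0014 -0.0001 -0.001 ]
the job is handed in; nothing more can be done
None
```

I handed the job in at about 26 s with the handle still held down. The interface gave no verdict.

**What I did**
- I gripped the scraper near one end and swept all three chips off the plate. They now lie on the desk about 0.12 m from the plate's centre line; the plate's edge is at 0.055 m.
- I laid the scraper on the bare desk beyond the chips, about 0.19 m from the centre line.
- I carried the jack over by its block, slid it in low under the tongue, set it flat on the plate and let go. Then I pressed the handle down to its stop with the closed fingers.

**Last checks**
- **Handle:** the push on the wrist is steady at about 25 N, up from 15 N just before the stop. The fingertip height matches 0.6 rad, and the arm is at rest.
- **Lift:** the tongue stud rose about 14 mm (from z = 0.062 to 0.076). That fits the saddle sitting inside the cup; resting on the rim would have given about 20 mm.
- **Jack:** its block mark did not move in the top view while I pressed. The gripper stayed clear of the crate, and in the views I had nothing else on the desk had moved.

**What disagreed:** the two cameras differ by a few mm on how well the saddle is centred. The jack stands about 1 to 4 mm short of centre. The crate's tilt carries the lift point about 3.5 mm further away, so the final offset is about 5 to 7 mm against the 10 mm limit. I saw no sign that the crate slid. I left the offset because the saddle, if seated in the cup as the lift suggests, cannot be more than about 9 mm off.

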